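Uncap the fuse holder and load the fuse that fits

ROBOT

A 6-joint arm with a two-finger parallel gripper is mounted at the origin on the work surface. World frame = base frame: x ahead of the robot, y to its left, z up, the work surface at z = 0. Lengths are in mm, angles in degrees, forces in N, time in s.
With the tool pointing down it reaches from about 300 to 875 mm from the base axis. Payload 6.4 kg.
Tool frame: the origin (TCP) lies where the fingers leave the gripper's body, on its centre line; the fingertips stand r.tip_extent ahead of it and the grasp point (between the pads) lies 54 mm ahead of it (r.tip_extent is the distance from the TCP to the fingertips, in mm); z points along the fingers, y is the direction in which the jaws open and shut (so a half turn about z gives the same grasp; the last joint's range is limited). The gripper opens to 85 mm and grips with 20 to 120 N. Pads are 22 mm wide; open, the fingers measure 114 mm over their backs; the gripper's body (76 mm by 85 mm) begins 54 mm behind the grasp point. The pads swing forward as they close: fully open they stand 13 mm farther back than shut.
Start: joints at [-87.279, 10.359, 92.074, -0, 77.567, -11.82], TCP at [144.389, -556.591, 303.888] pointing down, gripper open.
Joint ranges: [-171.53, 171.53], [-51.25, 118.39], [17.06, 147.69], [-65.23, 245.23], [0, 150.52], [-178.68, 178.68]. Speed limits (degrees/s): [147.25, 147.25, 172.46, 180, 180, 180].

INTERFACE

Orientations are given as [roll, pitch, yaw] about the fixed x, y, z axes, in that order (R = Rz(yaw) Ry(pitch) Rx(roll)).
In Python, from workcell import sensors, read_camera, finish_job, r gives the robot as it stands.
- The arm moves only by the tool move_arm, never from a script. Its argument "steps" is a list of rows, each a list of 6 numbers: the shift along the tool's x, y, z in m, then the turn, a rotation vector about the tool's x, y, z in rad. A call has 1 to 8 rows; each row is the pose to reach, as a shift and turn from the pose commanded when the call began, along the tool's axes at that moment; what a row does not reach only later rows make up. A row lasts 1/12 s, in which the tool goes at most 41.7 mm and 7.16 degrees, less where a joint would pass 70% of its speed; a pose out of reach is approached as far as the arm can. A call with a gripper value outside its range is refused whole. "hand" is the gripper command: -1 is fully open, 1 is shut, values between are in proportion, set as the call begins (left out, the last holds). The fingers move at their own pace and stop on an object; "newtons" is the grip in N (left out, the last holds). Time passes only in rows, so rows that repeat a pose let the fingers close. It gives the time, the measured TCP pose, the force and the opening at its end, in the units of the state.
- sensors.get_obs(): the state, without advancing time (a new reading comes with each control period).
- read_camera(name): name is "scene" or "top"; returns a dict with "pixels" (384x512x3 uint8, blue, green, red), "camera_matrix" (3x3 intrinsics, pixels), "k1" (the pictures are not rectified: a ray, as slopes to the right and down, at radius r is drawn at 1 + k1 r^2 times it, then the intrinsics apply), "R" (3x3) and "t" (3): a world point X has camera coordinates R X + t. Camera axes: x right, y down, z forward; pixel columns grow to the right and rows downward; lengths in mm; the calibration is good to about 2 mm. A picture is of the moment at which its call begins. There is no depth.
- finish_job(): hands the job in, once; it reports no verdict.
The state is a dict: "time_s": time; "joint_positions": joint angles; "qvel": joint speeds; "effort": joint torques, N m; "tool_pos": TCP position; "ee_rot": TCP orientation; "wrist_force": force on the tool from outside, world axes, zero at the start; "torque": the same for the moment, N m; "width": finger opening in mm.
Only numpy, scipy, OpenCV 4.12 (cv2) and the standard library are available. Lean on these libraries where they do the work, as an engineer would, in place of code of your own. Each camera call takes 0.05 s, during which the arm holds its last target.

TASK

Open the capped fuse holder on the turntable: take its stack apart from the top down, one piece at a time, and set the red knob in the middle of the red pad, then the copper disc in the middle of the yellow pad, then the porcelain insulator gently in the middle of the white pad, each flat on its foot. Then stand the fuse that fits the holder's bore upright in it, fully home. Leave the other fuse and the blue relay box standing where they are.

Things in the scene. Friction and masses are not known exactly. Their poses are not given: they have to be found in the camera images.
- knob: red anodised knurled aluminium knob, a plain cylinder 34 mm across and 24 mm high, about 65 g; top of the stack, standing loose on the copper disc. Origin at the centre of its underside, z along its axis, up
- disc: copper contact disc, 46 mm across and 18 mm thick, about 260 g; lies loose on the insulator under the knob. Origin at the centre of its underside, z up
- insulator: white ribbed porcelain insulator stub, a cylinder 58 mm across and 35 mm high, about 170 g; stands loose on top of the fuse holder, over its bore, under the copper disc. Origin at the centre of its underside, z up
- fuse_slim: slim white ceramic fuse with silver caps, a cylinder 26 mm across and 65 mm high, about 80 g, standing upright and loose on the rubber mat. Origin at the centre of its underside, z up along its axis
- fuse_fat: fat white ceramic fuse with silver caps, a cylinder 42 mm across and 65 mm high, about 200 g, standing upright and loose on the rubber mat. Origin at the centre of its underside, z up along its axis
- holder: grey square block, 70 x 70 x 45 mm high, fixed on the middle of a round aluminium turntable (170 mm across, 25 mm thick, does not turn). At its centre a blind bore 33 mm wide, 30 mm deep, 4 mm chamfer, opens upward (covered by the stack at first): a fuse fully home has its underside 15 mm above the holder's underside. Origin: centre of the underside, z up; 12 mm brass lugs low on its x sides
- pad_red: red pad: round flat red plastic pad, 80 mm across, 6 mm thick, fixed to the black rubber mat; origin at the centre of its underside, z up (top at z = +6 mm)
- pad_yellow: yellow pad: round flat yellow plastic pad, 80 mm across, 6 mm thick, fixed to the black rubber mat; origin at the centre of its underside, z up (top at z = +6 mm)
- pad_white: white pad: round flat white plastic pad, 80 mm across, 6 mm thick, fixed to the black rubber mat; origin at the centre of its underside, z up (top at z = +6 mm)
- relay: blue relay box, 50 x 70 x 50 mm, about 350 g, loose on the mat beyond and to the left of the turntable; a bystander. Origin at the centre of its underside, z up
Mind the look-alikes: they are no part of the job. Several things have the shape of the disc; the one meant has the colours described above. Leave any purple look-alike of the pad_white alone.

How it is judged:
By the outcome, as a careful person would: the job done as asked, in the order asked, and still so for the second after the job is handed in, with the robot touching nothing.
It also fails if it takes over 99 s, if anything falls off the work surface, if the arm or the gripper's body presses on something with over 40 N, if the wrist force passes 120 N, or if a joint passes its speed limit or range.

## Working session

There is one attempt and no reset: what is moved stays moved. The work goes in short steps, Python scripts to look and compute and a tool call to move; the robot and the scene stay as the last step left them, time stands still between calls to the robot, and variables do not carry over. Pictures are saved under pics/ and viewed, and the job is handed in when it is done.

Besides the shell and the picture viewer there is one more tool, called after "Emit:" in YAML: its name, and indented under it one key for each argument. move_arm: Moves the arm, as the interface text tells. Its arguments: {"type":"object","properties":{"steps":{"type":"array"},"hand":{"type":"number"},"newtons":{"type":"number"}},"required":["steps"]}

```bash
ls; mkdir -p pics
python3 - <<'E'
from workcell import sensors, read_camera, r
import cv2
print(sensors.get_obs()); print(r.tip_extent, [a for a in dir(r) if a[0]!='_'])
for n in("scene","top"):
    c=read_camera(n); cv2.imwrite(f"pics/{n}0.png",c["pixels"]); print(n,c["camera_matrix"],c["k1"],c["R"],c["t"])
E
```

```text
pics
{'time_s': 0.0, 'joint_positions': array([-8.72780787e+01,  1.04026275e+01,  9.21342612e+01,  1.44594008e-03,
        7.75657874e+01, -1.18201300e+01]), 'qvel': array([ 0.10414037,  0.0568069 , -0.11083325,  0.00225631,  0.01801146,
        0.00308234]), 'effort': array([-2.60633287e-04, -4.44863999e+01, -3.51336157e+01, -2.24174860e-04,
        9.08530637e-03,  3.73162425e-05]), 'tool_pos': array([ 144.37862428, -556.12613755,  302.95485198]), 'ee_rot': array([-1.79899790e+02, -2.24137088e-02,  1.45417191e+01]), 'wrist_force': array([-0.7794661, -0.1069466,  0.8062959]), 'torque': array([ 0.01130428, -0.0115796 , -0.01919372]), 'width': 85.6444597974367}
72.6 ['IKError', 'tip_extent']
scene [[374.33357263   0.         257.47840018]
 [  0.         374.33357263 190.9379741 ]
 [  0.           0.           1.        ]] -0.06282990251978895 [[ 0.66733579  0.74470928 -0.00842849]
 [ 0.43352003 -0.39763077 -0.80867184]
 [-0.60557685  0.53600174 -0.58819963]] [-377.16033295 -181.66186516 1175.71284674]
top [[493.11270885   0.         256.43676172]
 [  0.         493.11270885 187.81037877]
 [  0.           0.           1.        ]] -0.0184361711484357 [[-0.02044679 -0.99968514  0.01454506]
 [-0.99827925  0.01961401 -0.0552614 ]
 [ 0.05495871 -0.01564995 -0.99836597]] [  17.75041604  582.56186182 1199.10965792]
```

View pics/scene0.png

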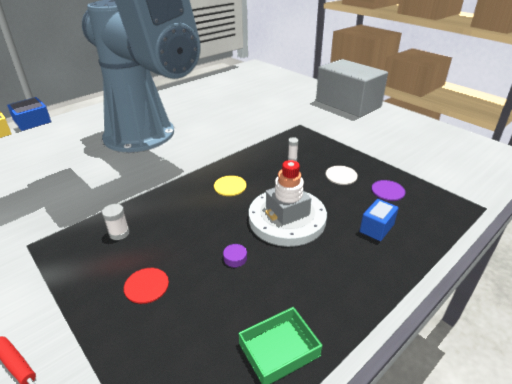

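View pics/top0.png

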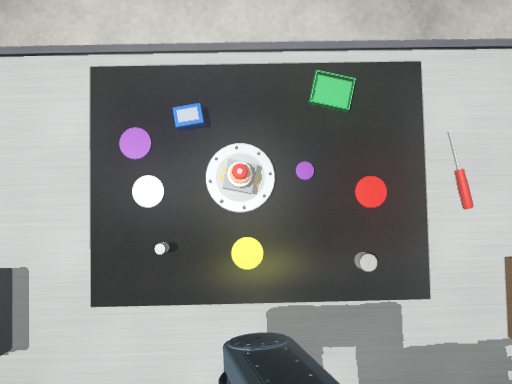

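```bash
cat > h.py <<'E'
import numpy as np, cv2
from workcell import sensors, read_camera, finish_job, r
def cast(c,uv,z):
    uv=np.asarray(uv,float).reshape(-1,1,2)
    s=cv2.undistortPoints(uv,c["camera_matrix"],np.array([c["k1"],0,0,0.]))[:,0]
    d=np.c_[s,np.ones(len(s))]@c["R"]; o=-c["R"].T@c["t"]
    return (o+d*((z-o[2])/d[:,2])[:,None])[:,:2]
def proj(c,X):
    return cv2.projectPoints(np.asarray(X,float).reshape(-1,1,3),cv2.Rodrigues(np.asarray(c["R"]))[0],np.asarray(c["t"],float),c["camera_matrix"],np.array([c["k1"],0,0,0.]))[0][:,0]
def mask(c,name):
    h=cv2.cvtColor(c["pixels"],cv2.COLOR_BGR2HSV)
    lo={'red':(0,150,90),'yellow':(22,120,90),'purple':(130,100,60),'white':(0,0,185),'lite':(0,0,110),'copper':(4,70,60),'blue':(100,120,60)}[name]
    hi={'red':(4,255,255),'yellow':(35,255,255),'purple':(155,255,255),'white':(180,40,255),'lite':(180,45,255),'copper':(18,255,255),'blue':(125,255,255)}[name]
    m=cv2.inRange(h,lo,hi)
    if name=='red': m|=cv2.inRange(h,(174,150,90),(180,255,255))
    return m
def blobs(c,name,z,amin=25):
    cs,_=cv2.findContours(mask(c,name),cv2.RETR_EXTERNAL,cv2.CHAIN_APPROX_NONE)
    for k in cs:
        if cv2.contourArea(k)<amin: continue
        p=cast(c,k[:,0],z).astype(np.float32)
        e=cv2.fitEllipse(p) if len(p)>5 else None
        px=k[:,0].mean(0)
        print(name,'px',px.round(1),'A',cv2.contourArea(k),'ell',np.round(e[0],1),np.round(e[1],1),'bbox',cv2.boundingRect(k))
E
python3 - <<'E'
from h import *
for n in("scene","top"):
    c=read_camera(n); print(n); cv2.imwrite(f'pics/{n}z.png',cv2.resize(c['pixels'][150:260,200:350] if n=='scene' else c['pixels'][130:230,190:330],None,fx=5,fy=5,interpolation=cv2.INTER_CUBIC))
    for k,z in(('red',6),('yellow',6),('white',6),('purple',6),('red',147),('white',25),('lite',65),('blue',50)): print(z); blobs(c,k,z)
E
```

```text
scene
6
red px [ 14.8 361.7] A 759.0 ell [ 569.4 -509.6] [ 25.3 112.8] bbox (0, 337, 35, 47)
red px [145.9 285.4] A 1201.0 ell [ 569.9 -278.2] [79.7 82.7] bbox (124, 268, 45, 36)
red px [290.2 168.6] A 238.0 ell [473.8 198.6] [46.9 86.7] bbox (282, 160, 18, 18)
6
yellow px [229.6 185.4] A 513.0 ell [425.4  32.6] [80.9 87.4] bbox (214, 175, 33, 21)
yellow px [  3.2 125.4] A 138.5 ell [-358.  -319.3] [ 26.3 251.9] bbox (0, 112, 11, 25)
6
white px [  5.3 376.5] A 134.5 ell [ 588.4 -528. ] [14.5 44.6] bbox (0, 365, 16, 19)
white px [437.2 315.4] A 286.0 ell [962.8  34.4] [ 11.4 145.6] bbox (419, 292, 35, 47)
white px [484.4 319. ] A 7054.0 ell [1024.2   95.9] [ 93.  500.7] bbox (423, 220, 89, 164)
white px [115.8 226.8] A 200.0 ell [ 381.6 -250. ] [34.6 58.3] bbox (106, 220, 21, 15)
white px [ 37.9 302.7] A 8756.5 ell [ 431.8 -432.4] [138.1 492.1] bbox (0, 207, 100, 177)
white px [380.8 209.9] A 166.0 ell [735.2 225.2] [34.2 57. ] bbox (371, 202, 21, 16)
white px [123.  202.3] A 197.0 ell [ 325.9 -166. ] [ 48.1 194.8] bbox (102, 190, 45, 27)
white px [287.8 209. ] A 1950.0 ell [587.3  71
[... 5105 characters left out ...]
ite px [247.8 213.2] A 148186.5 ell [552.6  34.7] [ 861.1 1521.6] bbox (0, 49, 512, 335)
white px [359.8  16.4] A 28.0 ell [1008.7 -261.6] [14.2 24.3] bbox (357, 12, 7, 11)
white px [384.9   8.1] A 26.5 ell [1032.6 -325.6] [18.9 32.2] bbox (378, 4, 14, 7)
white px [487.5  21.4] A 1125.0 ell [ 990.9 -595.5] [ 94.5 137. ] bbox (464, 0, 48, 39)
white px [204.2  22.7] A 14629.0 ell [1000.7  172.8] [ 120.9 1108.4] bbox (0, 0, 404, 46)
65
lite px [255.2 219. ] A 163173.0 ell [526.2  -2.6] [ 890.8 1482.1] bbox (0, 49, 512, 335)
lite px [253.7  24.4] A 24855.0 ell [976.9  94.5] [ 128.8 2099.1] bbox (0, 0, 512, 54)
50
blue px [188.5 115.8] A 657.5 ell [757.8 167.2] [64.1 81.9] bbox (172, 103, 33, 27)
```

```bash
sleep 0
sed -i 's/RETR_EXTERNAL/RETR_LIST/' h.py
python3 - <<'E'
from h import *
c=read_camera('top')
p=c['pixels'].copy(); p[:, :]=p
for k,z in(('white',6),('white',25),('white',65),('lite',65)):
    print(k,z)
    # restrict to mat interior
    q=dict(c); im=c['pixels'].copy(); im[:70]=0; im[300:]=0; im[:,:95]=0; im[:,420:]=0; q['pixels']=im
    blobs(q,k,z)
E
```

```text
white 6
white px [368.1 262.3] A 204.0 ell [ 393.6 -266.7] [39.8 40.3] bbox (360, 254, 17, 17)
white px [159.5 248.5] A 71.0 ell [438.6 247.9] [23.2 24. ] bbox (155, 244, 10, 10)
white px [147.4 190.8] A 772.5 ell [581.2 275.9] [76.8 78.8] bbox (132, 175, 32, 33)
white px [221.8 176.8] A 26.5 ell [612.4  91.6] [13.9 16.7] bbox (219, 173, 7, 8)
white px [223.4 169.2] A 26.5 ell [631.5  87.1] [13.4 16.4] bbox (221, 166, 6, 7)
white px [252.7 178.3] A 310.0 ell [608.3  17. ] [57.1 69.6] bbox (239, 162, 24, 33)
white px [239.9 173. ] A 359.0 ell [621.4  46.5] [52.9 54.1] bbox (229, 162, 23, 23)
white px [239.7 177.2] A 3620.5 ell [611.  47.] [168.4 169.7] bbox (206, 143, 69, 69)
white px [187.5 114.5] A 196.0 ell [770.5 174.8] [29.8 59.8] bbox (177, 108, 22, 14)
white 25
white px [368.1 262.3] A 204.0 ell [ 395.5 -262.1] [39.2 39.7] bbox (360, 254, 17, 17)
white px [159.5 248.5] A 71.0 ell [439.8 244.4] [22.8 23.6] bbox (155, 244, 10, 10)
white px [147.4 190.8] A 772.5 ell [580.2 272. ] [75.6 77.6] bbox (132, 175, 32, 33)
white px [221.8 176.8] A 26.5 ell [610.9  90.6] [13.7 16.4] bbox (
[... 1352 characters left out ...]
2] [25.3 33.8] bbox (154, 242, 15, 13)
lite px [255.4 182.9] A 39.0 ell [590.9   8.8] [15.8 20.7] bbox (252, 178, 8, 10)
lite px [147.6 190.8] A 809.5 ell [577.9 263.8] [74.8 76.7] bbox (132, 175, 32, 33)
lite px [257.2 176.5] A 31.5 ell [607.2   4.7] [14.7 16.9] bbox (254, 173, 7, 8)
lite px [221.8 176.8] A 25.5 ell [607.7  88.2] [13. 16.] bbox (219, 173, 7, 8)
lite px [223.4 169.2] A 25.5 ell [625.7  84.2] [12.7 15.3] bbox (221, 166, 6, 7)
lite px [239.8 173. ] A 350.0 ell [616.2  45.7] [49.8 50.6] bbox (229, 162, 22, 23)
lite px [239.6 177.4] A 3750.0 ell [606.1  46.1] [163.3 164.2] bbox (205, 143, 70, 70)
lite px [187.6 114.3] A 210.5 ell [758.4 167.3] [30.2 56.5] bbox (177, 107, 22, 15)
```

View pics/topz.png

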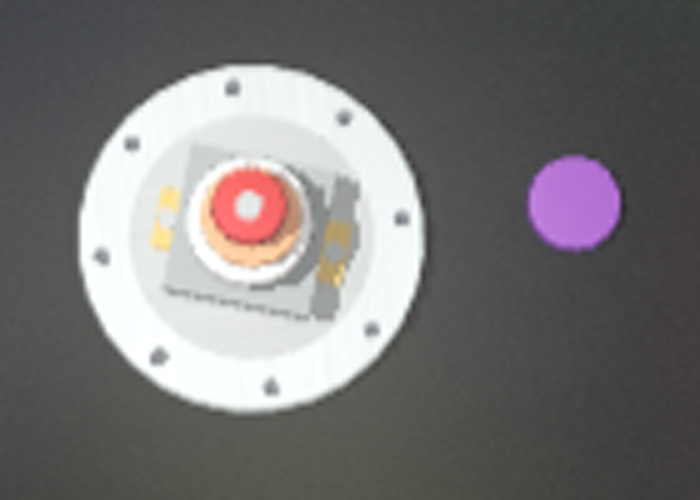

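View pics/scenez.png

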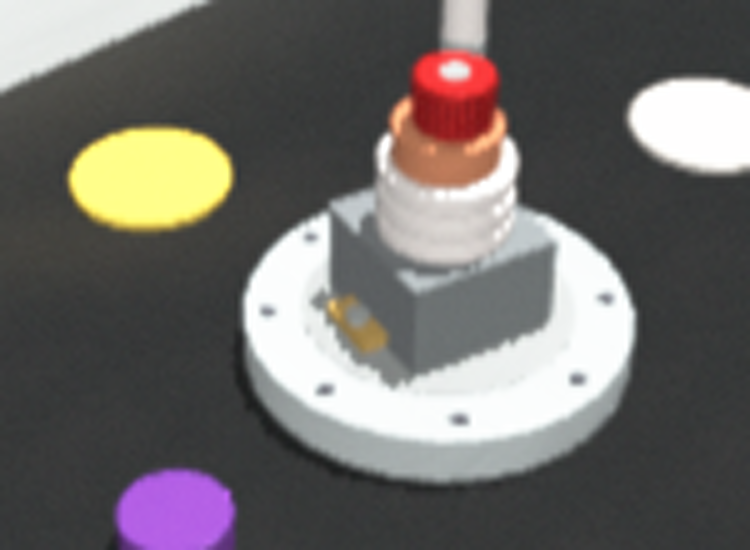

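```bash
cat >> h.py <<'E'
from scipy.spatial.transform import Rotation as Ro
def go(x,y,z,n=8):
    o=sensors.get_obs(); e=o['ee_rot']; R=Ro.from_euler('xyz',e,degrees=True).as_matrix()
    d=np.array([x,y,z])-o['tool_pos']; s=R.T@d/1000
    print('t',round(o['time_s'],2),'pos',o['tool_pos'].round(1),'rot',e.round(2),'F',o['wrist_force'].round(1),'w',round(o['width'],1),'world',d.round(1),'TOOL',s.round(4),'len',round(np.linalg.norm(d)))
E
python3 - <<'E'
from h import *
c=read_camera('top')
for n,uv,z in(('knob',(239.8,171.2),147),('disc',(240.2,173.6),123),('ins',(239.8,174.1),105)):print(n,cast(c,[uv],z))
s=read_camera('scene')
for n,uv,z in(('knob',(200+456/5,150+71/5),147),):print(n,cast(s,[uv],z))
go(612,45,260)
E
```

```text
knob [[612.91708066  43.98943389]]
disc [[609.63289375  43.60994524]]
ins [[610.02760007  44.84657824]]
knob [[614.35346861  47.50597779]]
t 0.35 pos [ 144.4 -556.5  303.7] rot [-179.98   -0.     14.54] F [ 1.2  0.6 -0.1] w 85.4 world [467.6 601.5 -43.7] TOOL [ 0.6036 -0.4648  0.0439] len 763
```

Emit:
move_arm:
  steps:
    - [0.01,-0.008,0,0,0,0]
    - [0.03,-0.023,0,0,0,0]
    - [0.06,-0.046,0,0,0,0]
    - [0.09,-0.069,0,0,0,0]
    - [0.12,-0.092,0,0,0,0]
    - [0.15,-0.115,0,0,0,0]
    - [0.18,-0.138,0,0,0,0]
    - [0.21,-0.162,0,0,0,0]
  hand: -1

```text
time_s: 1.02
tool_pos: [307.9, -344.7, 304.0]
ee_rot: [180.0, -0.0, 14.5]
wrist_force: [1.1, -0.8, 0.1]
width: 85.4
```

Emit:
move_arm:
  steps:
    - [0.03,-0.023,0,0,0,0]
    - [0.06,-0.046,0,0,0,0]
    - [0.09,-0.069,0,0,0,0]
    - [0.12,-0.092,0,0,0,0]
    - [0.15,-0.115,0,0,0,0]
    - [0.18,-0.138,0,0,0,0]
    - [0.21,-0.162,0,0,0,0]
    - [0.24,-0.185,0,0,0,0]

```text
time_s: 1.68
tool_pos: [493.3, -105.0, 304.1]
ee_rot: [180.0, -0.0, 14.6]
wrist_force: [-0.1, 0.5, 0.7]
width: 85.4
```

```bash
python3 -c "
from h import *
go(612.5,45.5,260)"
```

```text
t 1.68 pos [ 493.3 -105.   304.1] rot [ 1.800e+02 -3.000e-02  1.457e+01] F [-0.1  0.5  0.7] w 85.4 world [119.2 150.5 -44.1] TOOL [ 0.1532 -0.1157  0.0442] len 197
```

Emit:
move_arm:
  steps:
    - [0.03,-0.023,0.0,0,0,0]
    - [0.06,-0.046,0.005,0,0,0]
    - [0.09,-0.069,0.015,0,0,0]
    - [0.12,-0.092,0.025,0,0,0]
    - [0.14,-0.107,0.035,0,0,0]
    - [0.15,-0.1137,0.042,0,0,0]
    - [0.1532,-0.1157,0.044,0,0,0]
    - [0.1532,-0.1157,0.044,0,0,0]

```text
time_s: 2.35
tool_pos: [611.5, 44.0, 258.9]
ee_rot: [-180.0, 0.1, 14.6]
wrist_force: [-0.1, -0.9, 0.1]
width: 85.2
```

```bash
python3 -c "
from h import *
go(612.5,45.5,198.6)
c=read_camera('scene');cv2.imwrite('pics/a1.png',cv2.resize(c['pixels'][90:240,200:380],None,fx=4,fy=4))"
```

```text
t 2.35 pos [611.5  44.  258.9] rot [-1.7996e+02  1.1000e-01  1.4640e+01] F [-0.1 -0.9  0.1] w 85.2 world [  1.    1.5 -60.3] TOOL [ 0.0015 -0.0012  0.0603] len 60
```

View pics/a1.png

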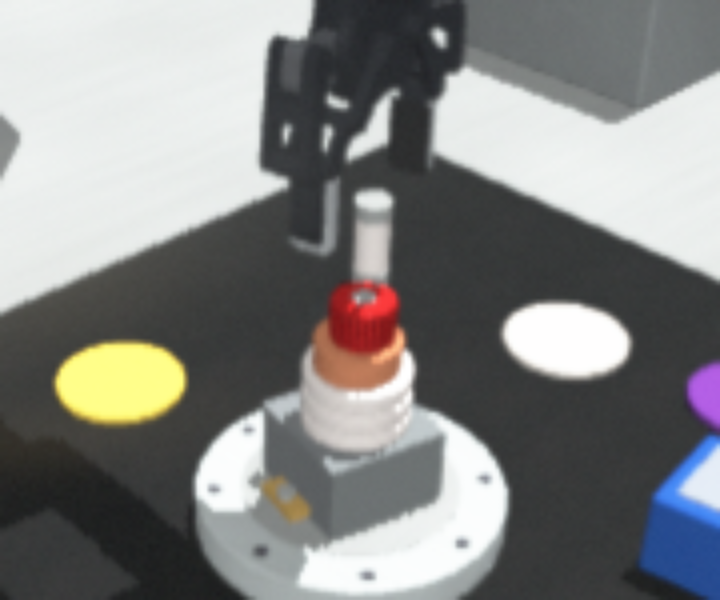

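Emit:
move_arm:
  steps:
    - [0.001,-0.0008,0.01,0,0,0]
    - [0.0015,-0.0012,0.025,0,0,0]
    - [0.0015,-0.0012,0.04,0,0,0]
    - [0.0015,-0.0012,0.05,0,0,0]
    - [0.0015,-0.0012,0.056,0,0,0]
    - [0.0015,-0.0012,0.06,0,0,0]
    - [0.0015,-0.0012,0.06,0,0,0]

```text
time_s: 2.98
tool_pos: [612.9, 43.9, 199.3]
ee_rot: [-180.0, 0.0, 14.5]
wrist_force: [-0.3, 0.8, 0.5]
width: 85.8
```

Emit:
move_arm:
  steps:
    - [0,0,0,0,0,0]
    - [0,0,0,0,0,0]
    - [0,0,0,0,0,0]
    - [0,0,0,0,0,0]
    - [0,0,0,0,0,0]
    - [0,0,0,0,0,0]
    - [0,0,0,0,0,0]
    - [0,0,0,0,0,0]
  hand: 1
  newtons: 40

```text
time_s: 3.65
tool_pos: [613.7, 44.3, 200.7]
ee_rot: [180.0, -0.1, 14.5]
wrist_force: [0.4, -0.1, 5.4]
width: 32.5
```

```bash
python3 -c "
from h import *
go(612.5,45.5,260)
c=read_camera('scene');cv2.imwrite('pics/a2.png',cv2.resize(c['pixels'][90:240,200:380],None,fx=4,fy=4))"
```

```text
t 3.65 pos [613.7  44.3 200.7] rot [ 1.7997e+02 -8.0000e-02  1.4550e+01] F [ 0.4 -0.1  5.4] w 32.5 world [-1.2  1.2 59.3] TOOL [-0.0008 -0.0015 -0.0593] len 59
```

View pics/a2.png

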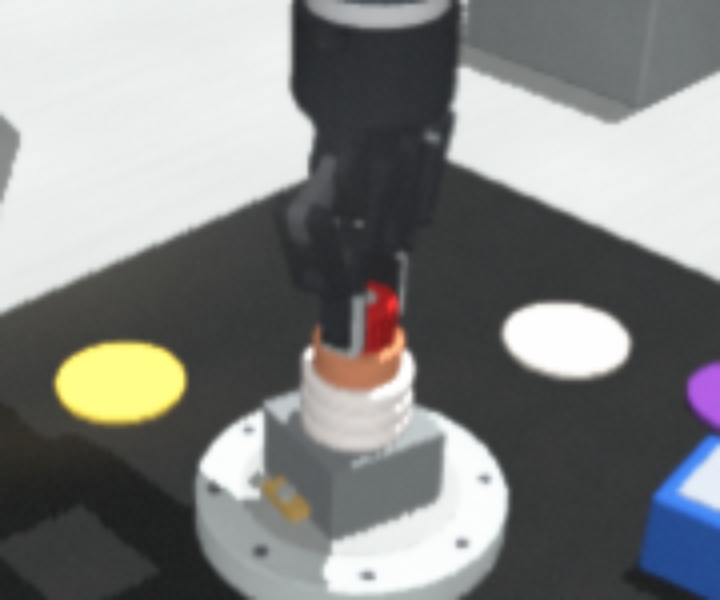

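```bash
python3 -c "
from h import *
c=read_camera('scene')
j=np.array([.25,-.97]);p=np.array([.97,.25])
for z in(120,123,126,129,132):
  q=[]
  for a in(17,25):
    for b in(-11,11): q.append([*(np.array([613.7,44.3])+a*j+b*p),z])
  print(z,((proj(c,q)-[200,90])*4).round().tolist())
im=c['pixels'][150:190,270:310];cv2.imwrite('pics/a3.png',cv2.resize(im,None,fx=15,fy=15,interpolation=cv2.INTER_CUBIC))
"
```

```text
120 [[321.0, 353.0], [359.0, 367.0], [313.0, 361.0], [351.0, 374.0]]
123 [[321.0, 348.0], [360.0, 362.0], [313.0, 356.0], [352.0, 369.0]]
126 [[321.0, 343.0], [360.0, 357.0], [313.0, 351.0], [352.0, 364.0]]
129 [[322.0, 338.0], [360.0, 352.0], [313.0, 346.0], [352.0, 359.0]]
132 [[322.0, 333.0], [360.0, 347.0], [313.0, 341.0], [352.0, 354.0]]
```

View pics/a3.png

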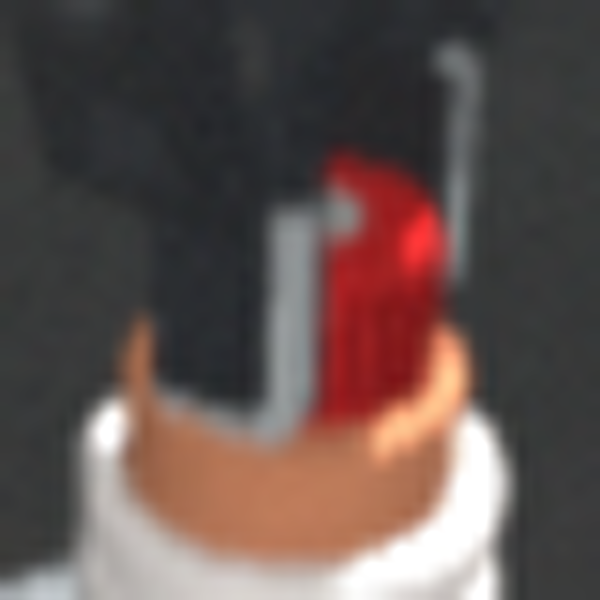

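Emit:
move_arm:
  steps:
    - [0,0,-0.005,0,0,0]
    - [0,0,-0.015,0,0,0]
    - [0,0,-0.03,0,0,0]
    - [0,0,-0.045,0,0,0]
    - [0,0,-0.055,0,0,0]
    - [0,0,-0.06,0,0,0]
    - [0,0,-0.06,0,0,0]

```text
time_s: 4.33
tool_pos: [613.8, 44.2, 261.5]
ee_rot: [179.9, -0.1, 14.5]
wrist_force: [0.1, 0.1, -0.7]
width: 32.9
```

```bash
python3 -c "
from h import *
go(569.3,-278.3,200)
c=read_camera('scene');cv2.imwrite('pics/a4.png',cv2.resize(c['pixels'][90:240,200:380],None,fx=4,fy=4))"
```

```text
t 4.33 pos [613.8  44.2 261.5] rot [ 1.7995e+02 -1.3000e-01  1.4550e+01] F [ 0.1  0.1 -0.7] w 32.9 world [ -44.5 -322.5  -61.5] TOOL [-0.1242  0.301   0.0615] len 331
```

View pics/a4.png

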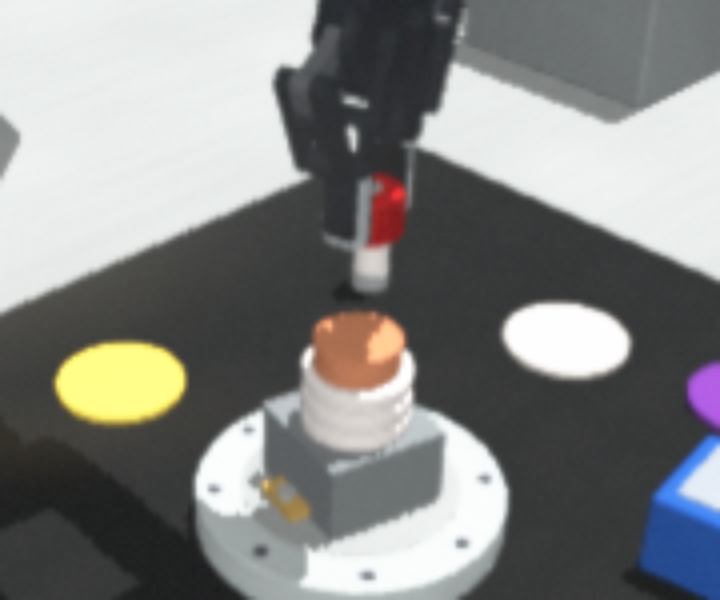

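Emit:
move_arm:
  steps:
    - [-0.006,0.015,0,0,0,0]
    - [-0.02,0.05,0,0,0,0]
    - [-0.035,0.085,0,0,0,0]
    - [-0.05,0.12,0,0,0,0]
    - [-0.065,0.156,0,0,0,0]
    - [-0.08,0.193,0.01,0,0,0]
    - [-0.095,0.23,0.02,0,0,0]
    - [-0.108,0.262,0.03,0,0,0]

```text
time_s: 5.05
tool_pos: [573.4, -238.7, 228.5]
ee_rot: [-180.0, 0.1, 14.5]
wrist_force: [-0.0, 0.4, -0.9]
width: 32.7
```

Emit:
move_arm:
  steps:
    - [-0.008,0.02,0.015,0,0,0]
    - [-0.014,0.034,0.03,0,0,0]
    - [-0.0162,0.039,0.045,0,0,0]
    - [-0.0162,0.039,0.06,0,0,0]
    - [-0.0162,0.039,0.08,0,0,0]
    - [-0.0162,0.039,0.1,0,0,0]
    - [-0.0162,0.039,0.11,0,0,0]
    - [-0.0162,0.039,0.11,0,0,0]

```text
time_s: 5.72
tool_pos: [566.5, -276.8, 115.9]
ee_rot: [-179.7, 0.3, 14.5]
wrist_force: [-1.0, 0.2, -1.0]
width: 32.5
```

```bash
python3 -c "
from h import *
go(569.3,-278.3,84)
c=read_camera('scene');cv2.imwrite('pics/a5.png',cv2.resize(c['pixels'][190:330,60:240],None,fx=4,fy=4))
t=read_camera('top')
im=t['pixels'][130:230,190:330];cv2.imwrite('pics/a6.png',cv2.resize(im,None,fx=5,fy=5,interpolation=cv2.INTER_CUBIC))"
```

```text
t 5.72 pos [ 566.5 -276.8  115.9] rot [-179.68    0.26   14.54] F [-1.   0.2 -1. ] w 32.5 world [  2.8  -1.5 -31.9] TOOL [0.0025 0.0023 0.0319] len 32
```

View pics/a5.png

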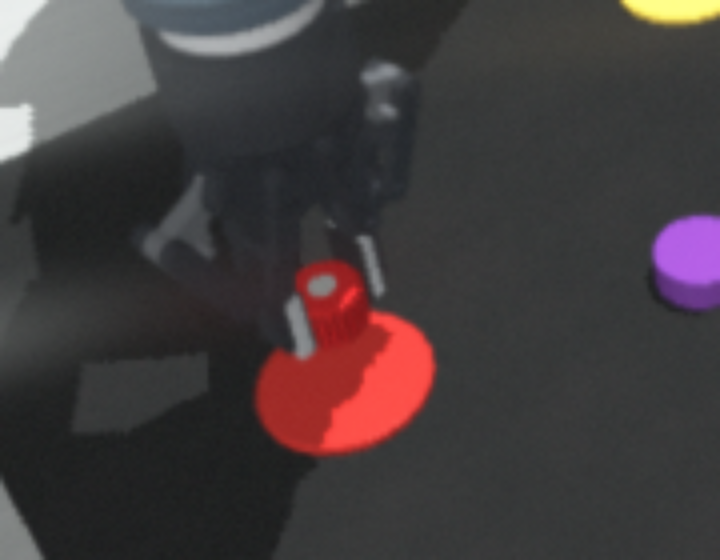

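View pics/a6.png

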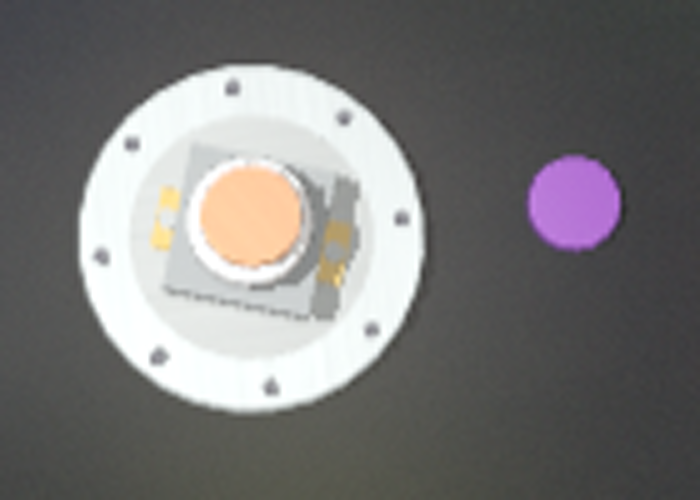

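Emit:
move_arm:
  steps:
    - [0.001,0.001,0.008,0,0,0]
    - [0.002,0.0015,0.016,0,0,0]
    - [0.0025,0.002,0.022,0,0,0]
    - [0.0025,0.002,0.025,0,0,0]
    - [0.0025,0.002,0.026,0,0,0]
    - [0.0025,0.002,0.026,0,0,0]
    - [0.0025,0.002,0.026,0,0,0]

```text
time_s: 6.4
tool_pos: [571.6, -279.6, 94.0]
ee_rot: [180.0, -0.0, 14.5]
wrist_force: [-0.3, -0.1, -0.7]
width: 32.4
```

```bash
python3 -c "
from h import *
go(569.3,-278.3,84)
c=read_camera('scene');cv2.imwrite('pics/a7.png',cv2.resize(c['pixels'][250:310,100:190],None,fx=8,fy=8))
t=read_camera('top')
q=cast(t,[(240.2,173.2)],123);print(q)
go(0,0,0)"
```

```text
t 6.4 pos [ 571.6 -279.6   94. ] rot [ 1.7999e+02 -1.0000e-02  1.4540e+01] F [-0.3 -0.1 -0.7] w 32.4 world [ -2.3   1.3 -10. ] TOOL [-0.0019 -0.0019  0.01  ] len 10
[[610.53535453  43.59316128]]
t 6.5 pos [ 571.7 -279.7   94.3] rot [ 1.7997e+02 -2.0000e-02  1.4540e+01] F [ 0.4 -0.2  0.4] w 32.5 world [-571.7  279.7  -94.3] TOOL [-0.4832 -0.4144  0.0939] len 643
```

View pics/a7.png

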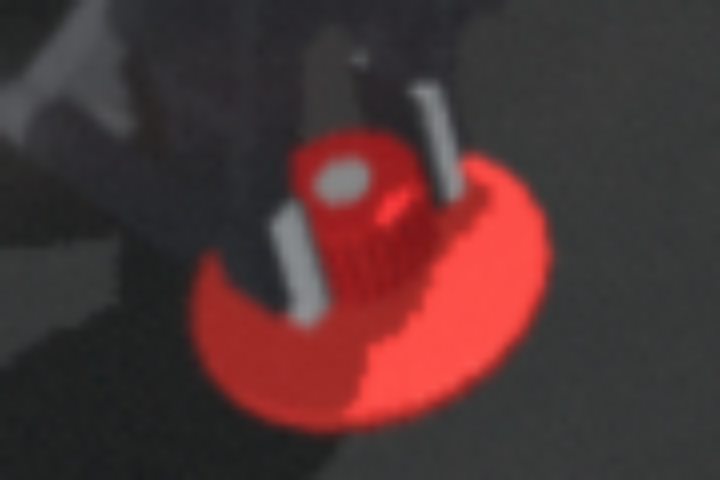

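Emit:
move_arm:
  steps:
    - [-0.001,-0.001,0.003,0,0,0]
    - [-0.002,-0.002,0.006,0,0,0]
    - [-0.002,-0.002,0.008,0,0,0]
    - [-0.002,-0.002,0.009,0,0,0]
    - [-0.002,-0.002,0.0095,0,0,0]
    - [-0.002,-0.002,0.0095,0,0,0]
    - [-0.002,-0.002,0.0095,0,0,0]

```text
time_s: 7.08
tool_pos: [569.2, -278.2, 84.4]
ee_rot: [180.0, -0.0, 14.5]
wrist_force: [0.6, 0.8, -0.7]
width: 32.9
```

Emit:
move_arm:
  steps:
    - [0,0,0.0004,0,0,0]
    - [0,0,0.0008,0,0,0]
    - [0,0,0.001,0,0,0]
    - [0,0,0.001,0,0,0]

```text
time_s: 7.42
tool_pos: [569.2, -278.3, 83.7]
ee_rot: [180.0, -0.0, 14.5]
wrist_force: [-0.8, 1.0, 2.9]
width: 32.7
```

Emit:
move_arm:
  steps:
    - [0,0,0,0,0,0]
    - [0,0,0,0,0,0]
    - [0,0,0,0,0,0]
    - [0,0,0,0,0,0]
    - [0,0,0,0,0,0]
    - [0,0,0,0,0,0]
  hand: -1

```text
time_s: 7.92
tool_pos: [569.1, -278.1, 83.3]
ee_rot: [-180.0, -0.0, 14.5]
wrist_force: [0.0, -0.5, -0.3]
width: 85.7
```

Emit:
move_arm:
  steps:
    - [0,0,-0.01,0,0,0]
    - [0,0,-0.03,0,0,0]
    - [0,0,-0.055,0,0,0]
    - [0,0,-0.085,0,0,0]
    - [0,0,-0.115,0,0,0]
    - [0,0,-0.135,0,0,0]
    - [0,0,-0.145,0,0,0]
    - [0,0,-0.145,0,0,0]

```text
time_s: 8.58
tool_pos: [570.3, -279.0, 232.1]
ee_rot: [179.7, -0.2, 14.5]
wrist_force: [1.1, 0.2, 0.6]
width: 85.3
```

```bash
python3 -c "
from h import *
go(610.5,44.5,230)
c=read_camera('scene');cv2.imwrite('pics/a8.png',cv2.resize(c['pixels'][250:310,100:190],None,fx=8,fy=8))
"
```

```text
t 8.58 pos [ 570.3 -279.   232.1] rot [179.73  -0.22  14.55] F [1.1 0.2 0.6] w 85.3 world [ 40.2 323.5  -2.1] TOOL [ 0.1202 -0.303   0.0012] len 326
```

View pics/a8.png

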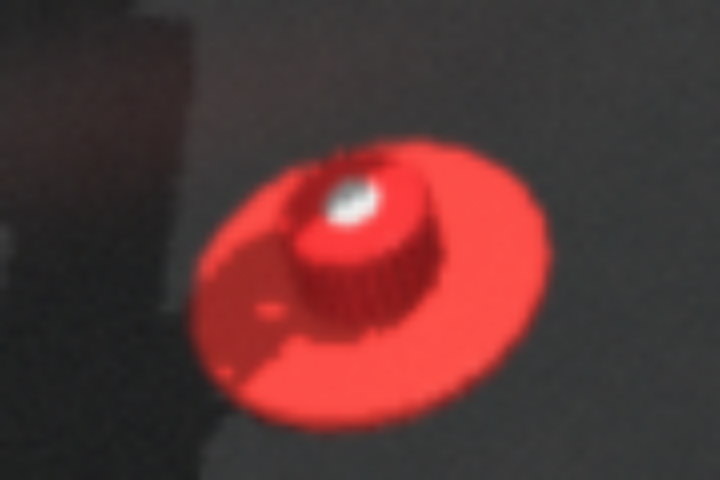

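Emit:
move_arm:
  steps:
    - [0.006,-0.015,0,0,0,0]
    - [0.02,-0.05,0,0,0,0]
    - [0.035,-0.088,0,0,0,0]
    - [0.05,-0.126,0,0,0,0]
    - [0.065,-0.164,0,0,0,0]
    - [0.08,-0.202,0,0,0,0]
    - [0.095,-0.24,0,0,0,0]
    - [0.108,-0.272,0,0,0,0]

```text
time_s: 9.3
tool_pos: [603.6, 16.1, 225.8]
ee_rot: [-179.9, 0.2, 14.6]
wrist_force: [0.2, -0.6, 0.6]
width: 85.1
```

Emit:
move_arm:
  steps:
    - [0.008,-0.02,0,0,0,0]
    - [0.011,-0.028,0,0,0,0]
    - [0.0122,-0.031,0,0,0,0]
    - [0.0122,-0.031,0,0,0,0]
    - [0.0122,-0.031,0,0,0,0]
    - [0.0122,-0.031,0,0,0,0]

```text
time_s: 9.8
tool_pos: [609.2, 44.0, 227.9]
ee_rot: [180.0, 0.0, 14.4]
wrist_force: [-1.7, -0.2, -0.0]
width: 85.5
```

```bash
python3 -c "
from h import *
t=read_camera('top');c=read_camera('scene')
print(cast(c,[(100+353/8,250+201/8)],30))
cv2.imwrite('pics/b1.png',cv2.resize(t['pixels'][160:220,330:420],None,fx=8,fy=8,interpolation=cv2.INTER_CUBIC))
go(610.7,44.5,179.5)
"
```

```text
[[ 569.55953324 -276.46517749]]
t 9.9 pos [609.3  43.9 228.3] rot [1.800e+02 1.000e-02 1.443e+01] F [0.3 0.1 0.8] w 85.1 world [  1.4   0.6 -48.8] TOOL [ 0.0015 -0.0002  0.0488] len 49
```

View pics/b1.png

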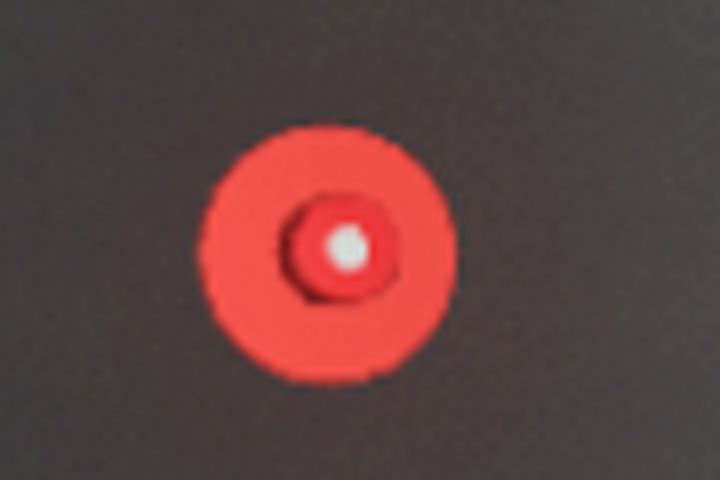

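Emit:
move_arm:
  steps:
    - [0.001,0,0.008,0,0,0]
    - [0.0015,0,0.02,0,0,0]
    - [0.0015,0,0.032,0,0,0]
    - [0.0015,0,0.041,0,0,0]
    - [0.0015,0,0.046,0,0,0]
    - [0.0015,0,0.0485,0,0,0]
    - [0.0015,0,0.0485,0,0,0]
    - [0.0015,0,0.0485,0,0,0]

```text
time_s: 10.57
tool_pos: [610.9, 45.8, 179.9]
ee_rot: [180.0, -0.0, 14.5]
wrist_force: [-0.9, 0.7, -0.6]
width: 85.4
```

Emit:
move_arm:
  steps:
    - [0,0,0,0,0,0]
    - [0,0,0,0,0,0]
    - [0,0,0,0,0,0]
    - [0,0,0,0,0,0]
    - [0,0,0,0,0,0]
    - [0,0,0,0,0,0]
    - [0,0,0,0,0,0]
  hand: 1
  newtons: 60

```text
time_s: 11.15
tool_pos: [611.5, 45.6, 181.0]
ee_rot: [179.9, -0.1, 14.5]
wrist_force: [0.1, -0.5, 6.0]
width: 43.9
```

```bash
python3 -c "
from h import *
go(424.4,32.6,240)
c=read_camera('scene');cv2.imwrite('pics/b2.png',cv2.resize(c['pixels'][140:230,240:340],None,fx=6,fy=6,interpolation=cv2.INTER_CUBIC))"
```

```text
t 11.15 pos [611.5  45.6 181. ] rot [ 1.7995e+02 -1.1000e-01  1.4540e+01] F [ 0.1 -0.5  6. ] w 43.9 world [-187.1  -13.    59. ] TOOL [-0.1843 -0.0344 -0.0594] len 197
```

View pics/b2.png

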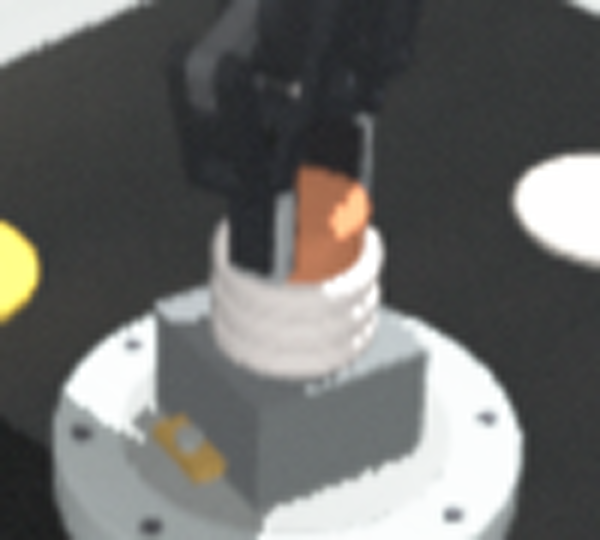

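Emit:
move_arm:
  steps:
    - [0,0,-0.003,0,0,0]
    - [0,0,-0.01,0,0,0]
    - [0,0,-0.02,0,0,0]
    - [0,0,-0.032,0,0,0]
    - [0,0,-0.045,0,0,0]
    - [0,0,-0.055,0,0,0]
    - [0,0,-0.06,0,0,0]
    - [0,0,-0.06,0,0,0]

```text
time_s: 11.87
tool_pos: [611.7, 45.6, 242.3]
ee_rot: [179.9, -0.2, 14.5]
wrist_force: [1.8, 0.1, -1.7]
width: 44.1
```

```bash
python3 -c "
from h import *
go(424.4,32.6,240)
c=read_camera('scene');cv2.imwrite('pics/b3.png',cv2.resize(c['pixels'][120:230,240:340],None,fx=5,fy=5,interpolation=cv2.INTER_CUBIC))"
```

```text
t 11.87 pos [611.7  45.6 242.3] rot [179.92  -0.2   14.54] F [ 1.8  0.1 -1.7] w 44.1 world [-187.3  -13.    -2.3] TOOL [-0.1846 -0.0344  0.0016] len 188
```

View pics/b3.png

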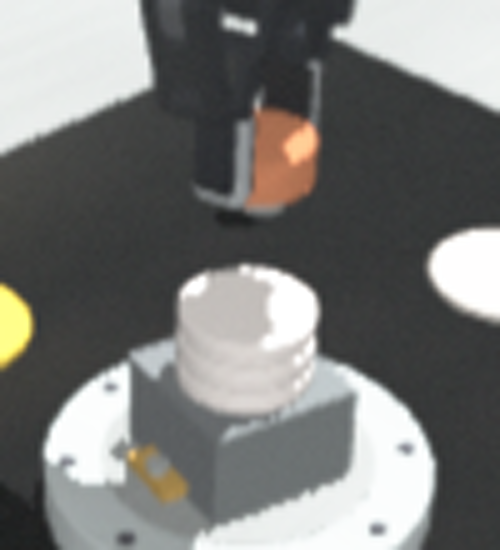

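Emit:
move_arm:
  steps:
    - [-0.008,-0.0015,0,0,0,0]
    - [-0.025,-0.0047,0,0,0,0]
    - [-0.05,-0.0093,0,0,0,0]
    - [-0.08,-0.0149,0,0,0,0]
    - [-0.11,-0.0205,0,0,0,0]
    - [-0.14,-0.026,0,0,0,0]
    - [-0.165,-0.0307,0,0,0,0]
    - [-0.18,-0.0335,0,0,0,0]

```text
time_s: 12.58
tool_pos: [424.4, 33.4, 238.3]
ee_rot: [-179.9, 0.2, 14.6]
wrist_force: [0.5, -0.9, -3.4]
width: 43.9
```

Emit:
move_arm:
  steps:
    - [-0.0046,-0.0009,0.01,0,0,0]
    - [-0.0046,-0.0009,0.03,0,0,0]
    - [-0.0046,-0.0009,0.055,0,0,0]
    - [-0.0046,-0.0009,0.08,0,0,0]
    - [-0.0046,-0.0009,0.105,0,0,0]
    - [-0.0046,-0.0009,0.125,0,0,0]
    - [-0.0046,-0.0009,0.138,0,0,0]
    - [-0.0046,-0.0009,0.142,0,0,0]

```text
time_s: 13.25
tool_pos: [421.4, 33.0, 94.8]
ee_rot: [-179.9, 0.3, 14.5]
wrist_force: [-0.9, -0.1, -1.8]
width: 43.8
```

Emit:
move_arm:
  steps:
    - [0,0,0,0,0,0]
    - [0,0,0,0,0,0]
    - [0,0,0,0,0,0]
    - [0,0,0,0,0,0]

```text
time_s: 13.58
tool_pos: [424.3, 32.5, 98.8]
ee_rot: [179.9, -0.1, 14.5]
wrist_force: [0.2, -0.4, -1.8]
width: 43.9
```

```bash
python3 -c "
from h import *
go(424.4,32.6,83)
c=read_camera('scene');cv2.imwrite('pics/b4.png',cv2.resize(c['pixels'][140:230,180:280],None,fx=6,fy=6,interpolation=cv2.INTER_CUBIC))"
```

```text
t 13.58 pos [424.3  32.5  98.8] rot [ 1.7994e+02 -1.1000e-01  1.4550e+01] F [ 0.2 -0.4 -1.8] w 43.9 world [  0.1   0.1 -15.8] TOOL [ 0.0001 -0.0001  0.0158] len 16
```

View pics/b4.png

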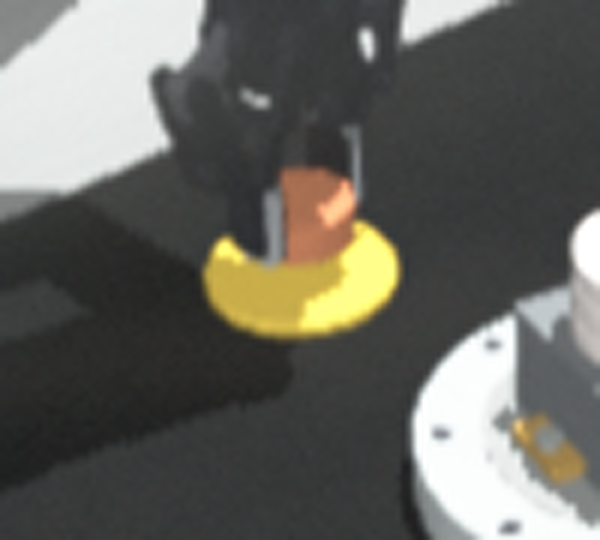

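Emit:
move_arm:
  steps:
    - [0,0,0.003,0,0,0]
    - [0,0,0.007,0,0,0]
    - [0,0,0.011,0,0,0]
    - [0,0,0.014,0,0,0]
    - [0,0,0.015,0,0,0]
    - [0,0,0.015,0,0,0]
    - [0,0,0.015,0,0,0]

```text
time_s: 14.22
tool_pos: [423.4, 32.7, 82.7]
ee_rot: [-180.0, 0.0, 14.5]
wrist_force: [1.0, -0.5, -2.4]
width: 43.6
```

Emit:
move_arm:
  steps:
    - [0,0,0.0004,0,0,0]
    - [0,0,0.0008,0,0,0]
    - [0,0,0.0012,0,0,0]
    - [0,0,0.0012,0,0,0]

```text
time_s: 14.55
tool_pos: [423.6, 32.6, 82.0]
ee_rot: [180.0, -0.0, 14.5]
wrist_force: [-1.3, 0.2, 3.3]
width: 44.0
```

Contact; release and retreat.

Emit:
move_arm:
  steps:
    - [0,0,0,0,0,0]
    - [0,0,0,0,0,0]
    - [0,0,0,0,0,0]
    - [0,0,0,0,0,0]
    - [0,0,0,0,0,0]
    - [0,0,0,0,0,0]
  hand: -1

```text
time_s: 15.05
tool_pos: [423.5, 32.6, 81.7]
ee_rot: [180.0, -0.0, 14.5]
wrist_force: [-0.5, 0.2, 0.7]
width: 85.8
```

Emit:
move_arm:
  steps:
    - [0,0,-0.01,0,0,0]
    - [0,0,-0.03,0,0,0]
    - [0,0,-0.055,0,0,0]
    - [0,0,-0.08,0,0,0]
    - [0,0,-0.105,0,0,0]
    - [0,0,-0.12,0,0,0]
    - [0,0,-0.13,0,0,0]
    - [0,0,-0.13,0,0,0]

```text
time_s: 15.72
tool_pos: [424.7, 32.5, 214.3]
ee_rot: [179.9, -0.2, 14.6]
wrist_force: [-0.2, 0.8, -0.5]
width: 85.2
```

```bash
python3 -c "
from h import *
c=read_camera('scene');cv2.imwrite('pics/b5.png',cv2.resize(c['pixels'][140:230,200:330],None,fx=6,fy=6,interpolation=cv2.INTER_CUBIC))
t=read_camera('top')
im=t['pixels'][130:280,190:330];cv2.imwrite('pics/b6.png',cv2.resize(im,None,fx=4,fy=4,interpolation=cv2.INTER_CUBIC))
go(610.5,44.5,210)
"
```

```text
t 15.82 pos [423.3  32.7 211.5] rot [ 1.800e+02 -1.000e-02  1.454e+01] F [-0.5 -0.  -0.2] w 85.0 world [187.2  11.8  -1.5] TOOL [0.1842 0.0356 0.0016] len 188
```

View pics/b5.png

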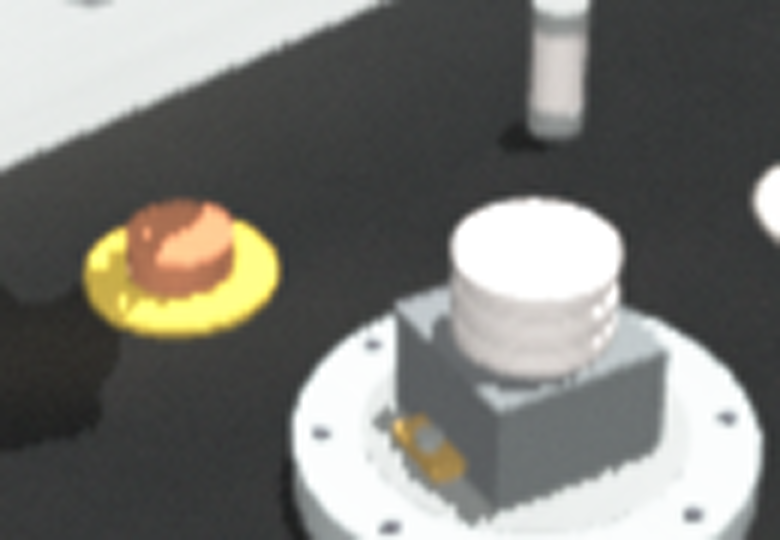

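View pics/b6.png

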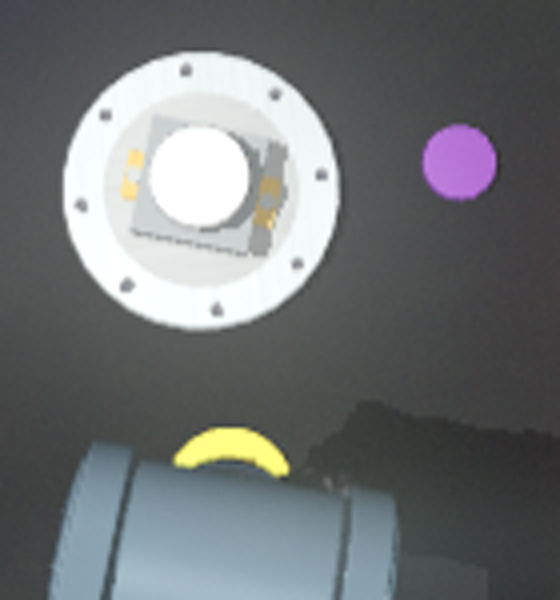

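Emit:
move_arm:
  steps:
    - [0.008,0.0015,0,0,0,0]
    - [0.025,0.0048,0,0,0,0]
    - [0.055,0.0106,0,0,0,0]
    - [0.085,0.0164,0,0,0,0]
    - [0.115,0.0222,0,0,0,0]
    - [0.145,0.028,0,0,0,0]
    - [0.17,0.0329,0,0,0,0]
    - [0.182,0.0352,0,0,0,0]

```text
time_s: 16.48
tool_pos: [611.0, 44.4, 209.5]
ee_rot: [-180.0, 0.1, 14.5]
wrist_force: [-0.3, -0.9, 0.1]
width: 85.4
```

Emit:
move_arm:
  steps:
    - [0.0022,0.0004,0,0,0,0]
    - [0.0022,0.0004,0,0,0,0]
    - [0.0022,0.0004,0,0,0,0]
    - [0.0022,0.0004,0,0,0,0]
    - [0.0022,0.0004,0,0,0,0]

```text
time_s: 16.9
tool_pos: [609.8, 44.5, 211.5]
ee_rot: [-180.0, 0.0, 14.5]
wrist_force: [-0.6, -0.4, 0.3]
width: 85.5
```

```bash
python3 -c "
from h import *
c=read_camera('scene');t=read_camera('top')
print(cast(c,[(289.5,181.7)],105),cast(t,[(239.75,174)],105))
cv2.imwrite('pics/b7.png',cv2.resize(t['pixels'][215:290,190:310],None,fx=5,fy=5,interpolation=cv2.INTER_CUBIC))
go(610.5,45,148)
"
```

```text
[[613.46966852  46.07381567]] [[610.2590517   44.95655425]]
t 17.0 pos [610.2  44.5 211.9] rot [ 1.800e+02 -1.000e-02  1.454e+01] F [ 0.1 -0.3 -0.9] w 85.6 world [  0.3   0.5 -63.9] TOOL [ 0.0004 -0.0005  0.0639] len 64
```

View pics/b7.png

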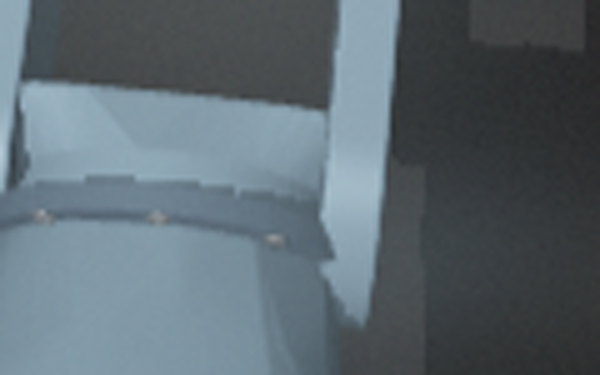

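Emit:
move_arm:
  steps:
    - [0.001,-0.0003,0.008,0,0,0]
    - [0.0015,-0.0006,0.02,0,0,0]
    - [0.0015,-0.0006,0.034,0,0,0]
    - [0.0015,-0.0006,0.046,0,0,0]
    - [0.0015,-0.0006,0.055,0,0,0]
    - [0.0015,-0.0006,0.061,0,0,0]
    - [0.0015,-0.0006,0.063,0,0,0]
    - [0.0015,-0.0006,0.063,0,0,0]

```text
time_s: 17.67
tool_pos: [611.7, 45.4, 147.9]
ee_rot: [-180.0, 0.1, 14.5]
wrist_force: [-0.2, -0.8, 0.9]
width: 85.9
```

Emit:
move_arm:
  steps:
    - [0,0,0,0,0,0]
    - [0,0,0,0,0,0]
    - [0,0,0,0,0,0]
    - [0,0,0,0,0,0]
    - [0,0,0,0,0,0]
    - [0,0,0,0,0,0]
  hand: 1
  newtons: 35

```text
time_s: 18.17
tool_pos: [612.7, 45.4, 149.8]
ee_rot: [180.0, -0.1, 14.5]
wrist_force: [-0.6, 1.4, 5.5]
width: 57.3
```

```bash
python3 -c "
from h import *
go(581.7,275.8,200)
c=read_camera('scene');cv2.imwrite('pics/c1.png',cv2.resize(c['pixels'][130:240,230:350],None,fx=5,fy=5,interpolation=cv2.INTER_CUBIC))"
```

```text
t 18.17 pos [612.7  45.4 149.8] rot [ 1.7997e+02 -1.0000e-01  1.4540e+01] F [-0.6  1.4  5.5] w 57.3 world [-31.  230.4  50.2] TOOL [ 0.028  -0.2308 -0.0503] len 238
```

View pics/c1.png

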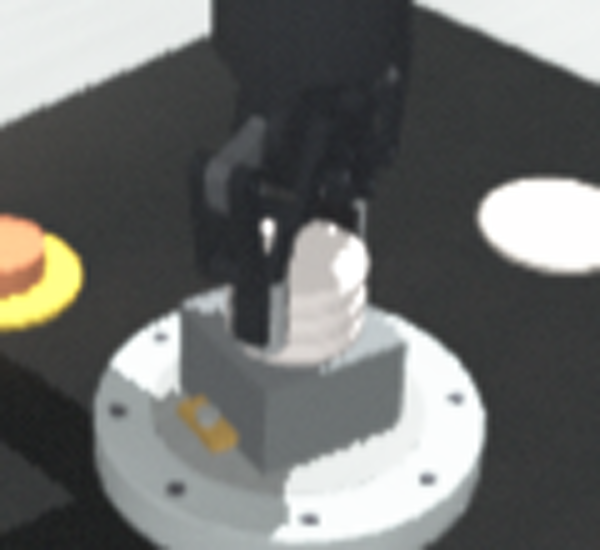

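Emit:
move_arm:
  steps:
    - [0,0,-0.003,0,0,0]
    - [0,0,-0.008,0,0,0]
    - [0,0,-0.016,0,0,0]
    - [0,0,-0.027,0,0,0]
    - [0,0,-0.038,0,0,0]
    - [0,0,-0.046,0,0,0]
    - [0,0,-0.05,0,0,0]
    - [0,0,-0.05,0,0,0]

```text
time_s: 18.88
tool_pos: [612.9, 45.3, 200.6]
ee_rot: [179.9, -0.2, 14.5]
wrist_force: [-0.5, 1.0, -1.4]
width: 57.0
```

```bash
python3 -c "
from h import *
go(581.7,275.8,200)
c=read_camera('scene');cv2.imwrite('pics/c2.png',cv2.resize(c['pixels'][120:240,230:350],None,fx=5,fy=5,interpolation=cv2.INTER_CUBIC))"
```

```text
t 18.88 pos [612.9  45.3 200.6] rot [ 1.7994e+02 -1.6000e-01  1.4550e+01] F [-0.5  1.  -1.4] w 57.0 world [-31.2 230.5  -0.6] TOOL [ 0.0277 -0.2309  0.0005] len 233
```

View pics/c2.png

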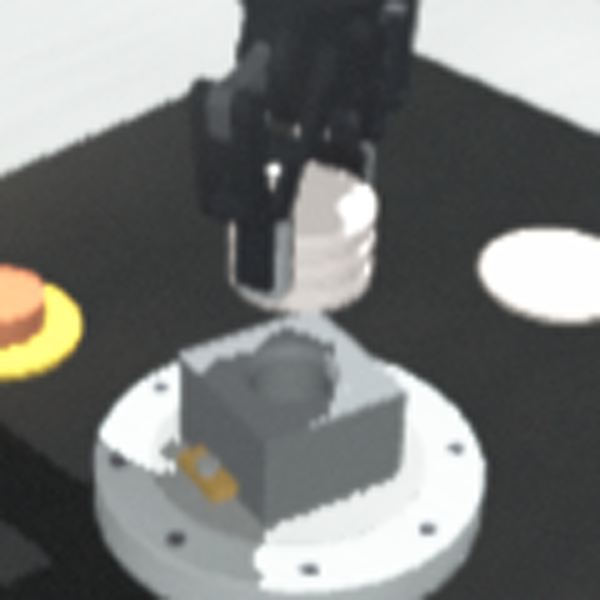

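Emit:
move_arm:
  steps:
    - [0.001,-0.008,0,0,0,0]
    - [0.003,-0.025,0,0,0,0]
    - [0.006,-0.05,0,0,0,0]
    - [0.01,-0.083,0,0,0,0]
    - [0.014,-0.117,0,0,0,0]
    - [0.018,-0.15,0,0,0,0]
    - [0.022,-0.183,0,0,0,0]
    - [0.0255,-0.212,0,0,0,0]

```text
time_s: 19.6
tool_pos: [582.1, 259.5, 197.8]
ee_rot: [-180.0, 0.1, 14.6]
wrist_force: [-0.0, -0.8, -2.1]
width: 57.1
```

Emit:
move_arm:
  steps:
    - [0.0015,-0.0125,0.004,0,0,0]
    - [0.0022,-0.0189,0.015,0,0,0]
    - [0.0022,-0.0189,0.032,0,0,0]
    - [0.0022,-0.0189,0.052,0,0,0]
    - [0.0022,-0.0189,0.072,0,0,0]
    - [0.0022,-0.0189,0.087,0,0,0]
    - [0.0022,-0.0189,0.096,0,0,0]
    - [0.0022,-0.0189,0.099,0,0,0]

```text
time_s: 20.27
tool_pos: [579.6, 274.8, 96.8]
ee_rot: [180.0, 0.3, 14.5]
wrist_force: [-0.8, -0.2, -1.2]
width: 57.0
```

Emit:
move_arm:
  steps:
    - [0,0,0,0,0,0]
    - [0,0,0,0,0,0]
    - [0,0,0,0,0,0]
    - [0,0,0,0,0,0]
    - [0,0,0,0,0,0]
    - [0,0,0,0,0,0]

```text
time_s: 20.77
tool_pos: [581.2, 276.0, 100.4]
ee_rot: [-180.0, -0.1, 14.5]
wrist_force: [-0.5, 0.5, -2.1]
width: 56.8
```

```bash
python3 -c "
from h import *
go(581.7,275.8,87)
c=read_camera('scene');cv2.imwrite('pics/c3.png',cv2.resize(c['pixels'][120:220,280:400],None,fx=5,fy=5,interpolation=cv2.INTER_CUBIC))
t=read_camera('top')
im=t['pixels'][130:280,140:330];cv2.imwrite('pics/c4.png',cv2.resize(im,None,fx=4,fy=4,interpolation=cv2.INTER_CUBIC))
"
```

```text
t 20.77 pos [581.2 276.  100.4] rot [-1.800e+02 -7.000e-02  1.455e+01] F [-0.5  0.5 -2.1] w 56.8 world [  0.5  -0.2 -13.4] TOOL [0.0004 0.0003 0.0134] len 13
```

View pics/c3.png

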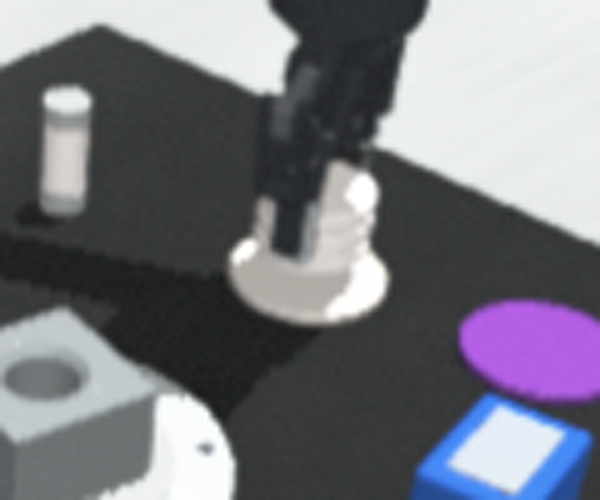

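View pics/c4.png

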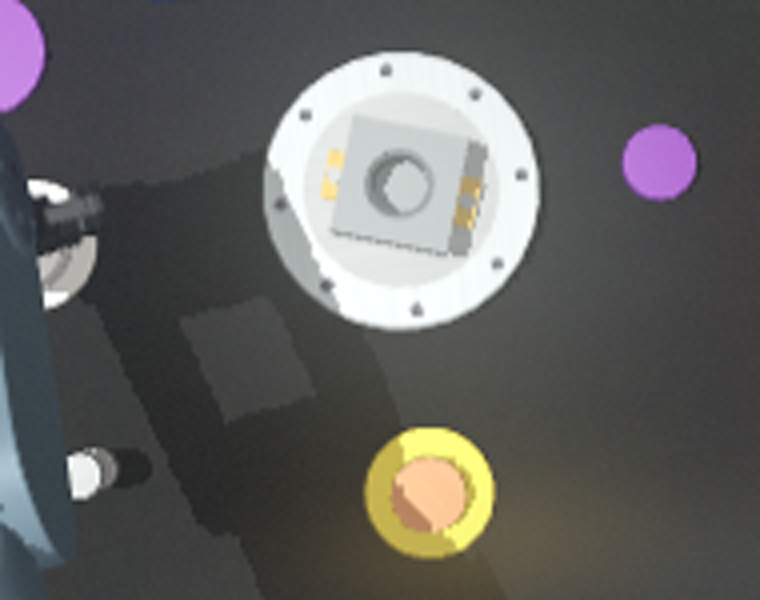

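Emit:
move_arm:
  steps:
    - [0.0003,0.0003,0.002,0,0,0]
    - [0.0003,0.0003,0.005,0,0,0]
    - [0.0003,0.0003,0.008,0,0,0]
    - [0.0003,0.0003,0.01,0,0,0]
    - [0.0003,0.0003,0.0115,0,0,0]
    - [0.0003,0.0003,0.012,0,0,0]
    - [0.0003,0.0003,0.012,0,0,0]
    - [0.0003,0.0003,0.012,0,0,0]

```text
time_s: 21.53
tool_pos: [581.3, 275.6, 87.7]
ee_rot: [180.0, -0.0, 14.5]
wrist_force: [0.1, 1.1, -1.4]
width: 56.4
```

Emit:
move_arm:
  steps:
    - [0,0,0.0004,0,0,0]
    - [0,0,0.0008,0,0,0]
    - [0,0,0.001,0,0,0]
    - [0,0,0.001,0,0,0]

```text
time_s: 21.87
tool_pos: [581.2, 275.6, 86.7]
ee_rot: [-180.0, -0.0, 14.5]
wrist_force: [1.0, 0.8, -1.9]
width: 57.1
```

Emit:
move_arm:
  steps:
    - [0,0,0.0003,0,0,0]
    - [0,0,0.0006,0,0,0]
    - [0,0,0.0008,0,0,0]
    - [0,0,0.0008,0,0,0]

```text
time_s: 22.2
tool_pos: [581.2, 275.7, 85.8]
ee_rot: [-180.0, 0.0, 14.5]
wrist_force: [-0.4, -0.3, -1.9]
width: 57.1
```

Emit:
move_arm:
  steps:
    - [0,0,0.0003,0,0,0]
    - [0,0,0.0005,0,0,0]
    - [0,0,0.0005,0,0,0]
    - [0,0,0.0005,0,0,0]

```text
time_s: 22.53
tool_pos: [581.2, 275.7, 85.8]
ee_rot: [180.0, 0.0, 14.5]
wrist_force: [-2.1, -1.2, 4.2]
width: 56.8
```

Contact at low force. Release gently and retreat.

Emit:
move_arm:
  steps:
    - [0,0,0,0,0,0]
    - [0,0,0,0,0,0]
    - [0,0,0,0,0,0]
    - [0,0,0,0,0,0]
    - [0,0,0,0,0,0]
    - [0,0,0,0,0,0]
  hand: -1

```text
time_s: 23.03
tool_pos: [581.3, 275.7, 85.3]
ee_rot: [-180.0, -0.0, 14.5]
wrist_force: [0.5, -0.2, 0.0]
width: 85.8
```

Emit:
move_arm:
  steps:
    - [0,0,-0.01,0,0,0]
    - [0,0,-0.025,0,0,0]
    - [0,0,-0.045,0,0,0]
    - [0,0,-0.065,0,0,0]
    - [0,0,-0.085,0,0,0]
    - [0,0,-0.1,0,0,0]
    - [0,0,-0.11,0,0,0]
    - [0,0,-0.11,0,0,0]

```text
time_s: 23.7
tool_pos: [582.9, 276.2, 199.7]
ee_rot: [-180.0, -0.4, 14.5]
wrist_force: [0.4, 0.8, 0.9]
width: 85.4
```

```bash
python3 -c "
from h import *
c=read_camera('scene');cv2.imwrite('pics/c5.png',cv2.resize(c['pixels'][130:250,230:400],None,fx=4,fy=4,interpolation=cv2.INTER_CUBIC))
t=read_camera('top')
print('bore',cast(t,[(239.75,176.25)],70))
im=t['pixels'][150:200,215:265];cv2.imwrite('pics/c6.png',cv2.resize(im,None,fx=12,fy=12,interpolation=cv2.INTER_CUBIC))
go(442.3,237.2,185)
"
```

```text
bore [[607.87588724  45.6739431 ]]
t 23.8 pos [581.3 275.7 196. ] rot [-1.800e+02 -6.000e-02  1.454e+01] F [-0.6 -0.3  0.7] w 85.1 world [-139.   -38.5  -11. ] TOOL [-0.1442  0.0024  0.0109] len 145
```

View pics/c5.png

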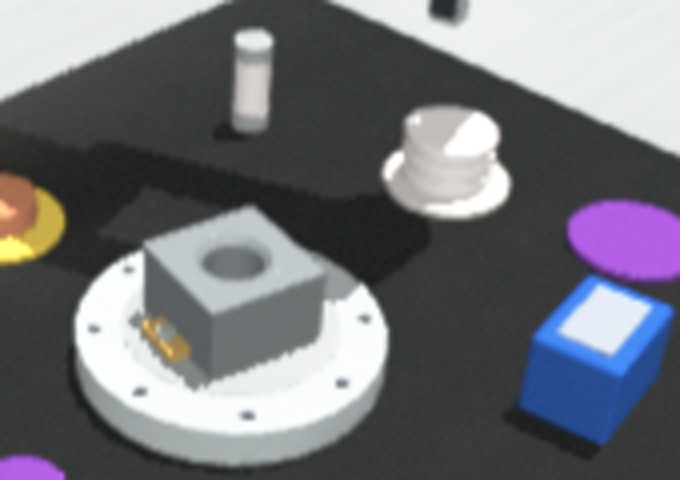

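View pics/c6.png

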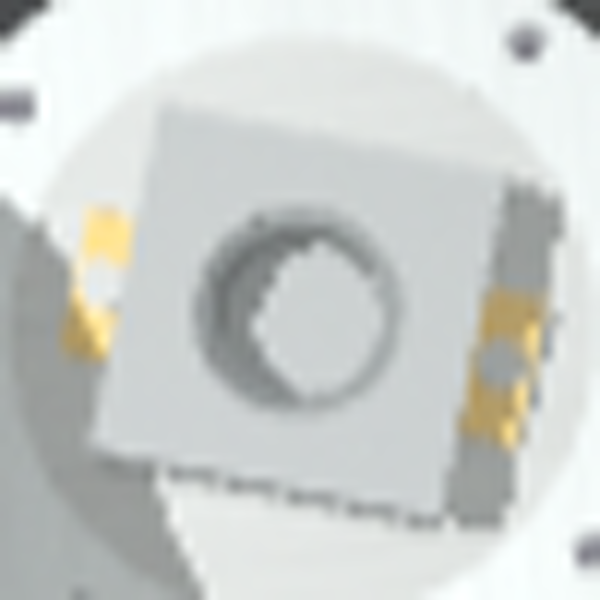

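```bash
python3 -c "
from h import *
c=read_camera('scene');t=read_camera('top')
print('bore',cast(t,[(239.46,175.17)],70),cast(c,[(288.6,195.1)],70))
for n,k in(('top',t),('scene',c)):
  print(n);blobs(k,'copper',24,100)
for z in(65,41):
  for n,k in(('top',t),('scene',c)):
    q=dict(k);im=k['pixels'].copy()
    if n=='top': im[:,:95]=0;im[:70]=0;im[300:]=0;im[:,420:]=0
    q['pixels']=im
    print(n,z);blobs(q,'white',z,25)
im=t['pixels'];cv2.imwrite('pics/d1.png',cv2.resize(im[230:265,130:180],None,fx=12,fy=12,interpolation=cv2.INTER_CUBIC))
cv2.imwrite('pics/d2.png',cv2.resize(c['pixels'][130:170,270:320],None,fx=12,fy=12,interpolation=cv2.INTER_CUBIC))
cv2.imwrite('pics/d3.png',cv2.resize(t['pixels'][235:270,225:270],None,fx=12,fy=12,interpolation=cv2.INTER_CUBIC))
"
```

```text
bore [[610.44108468  46.30965927]] [[612.47590218  46.47608743]]
top
copper px [508.9 296. ] A 332.0 ell [ 403.1 -608.9] [ 13.7 388.3] bbox (505, 257, 7, 81)
copper px [246.7 253.2] A 249.5 ell [423.8  33.1] [42.9 43.8] bbox (238, 244, 19, 19)
scene
copper px [229.3 180.7] A 241.5 ell [430.6  28.5] [45.8 72.3] bbox (220, 173, 19, 17)
copper px [412.9 106.8] A 290.0 ell [497. 774.] [ 57.9 246.7] bbox (386, 96, 55, 23)
copper px [407.7  63.5] A 2867.5 ell [ 203.9 1267.6] [323.4 985.3] bbox (373, 30, 78, 68)
copper px [336.5  45.5] A 213.5 ell [-198.9 1248.1] [ 47.7 758.7] bbox (331, 30, 12, 31)
copper px [493.3  15.8] A 1121.0 ell [8.0000e-01 2.9235e+03] [ 301.7 1634.7] bbox (470, 0, 42, 34)
copper px [424.7   7.3] A 1054.5 ell [-400.6 2673.7] [570.8 965.3] bbox (386, 0, 77, 21)
top 65
white px [368.  262.3] A 206.0 ell [ 399.4 -252.5] [38.2 38.4] bbox (360, 254, 17, 17)
white px [159.5 248.5] A 71.0 ell [442.3 237.2] [22.1 22.8] bbox (155, 244, 10, 10)
white px [148.6 198.8] A 193.5 ell [561.2 261.8] [39.9 44.9] bbox (139, 188, 20, 20)
white px [239.9 175.7] A 168.0 ell [610.2  47.5] 
[... 3509 characters left out ...]
px [293.2 139.8] A 26.5 ell [413.6 270.5] [23.5 25.1] bbox (289, 138, 9, 5)
white px [ 61.7 224.3] A 20817.0 ell [ 155.6 -269.8] [ 351.5 1082.8] bbox (0, 91, 174, 293)
white px [378.7  72.4] A 49.5 ell [246.7 949. ] [ 45.3 100.3] bbox (374, 69, 13, 9)
white px [167.2  56. ] A 228.0 ell [-564.4  440.7] [ 85.8 364.7] bbox (158, 44, 24, 23)
white px [451.2  53.9] A 4912.0 ell [ 305.5 1536.8] [ 582.2 1289.3] bbox (382, 19, 130, 85)
white px [330.2  41. ] A 717.5 ell [-369.  1420.2] [ 121.8 1459.4] bbox (321, 9, 23, 63)
white px [468.2   7. ] A 172.5 ell [-187.2 2888.6] [100.1 877.4] bbox (461, 0, 16, 16)
white px [336.  150.8] A 28994.0 ell [-103.5  906.6] [1048.2 2704.3] bbox (153, 0, 359, 384)
```

View pics/d1.png

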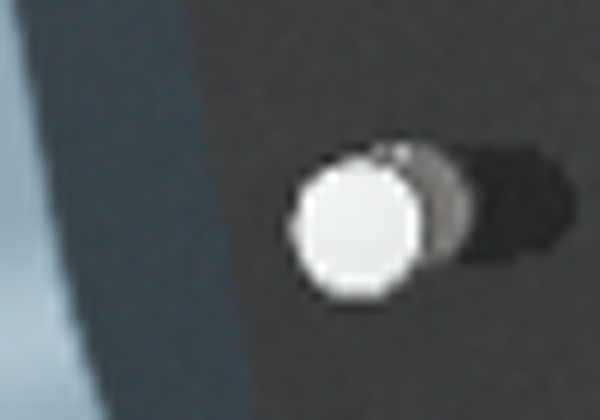

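View pics/d2.png

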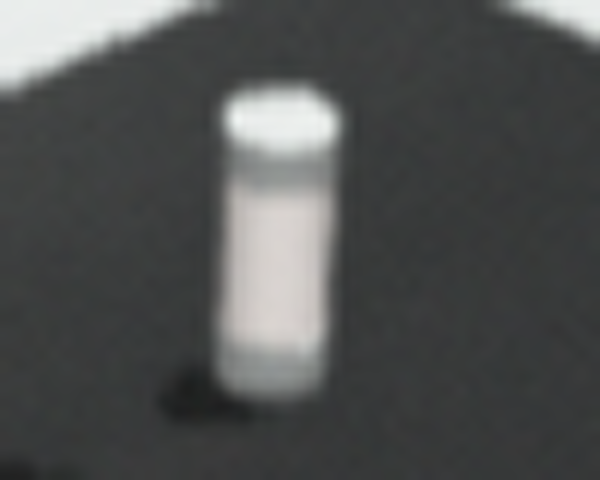

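View pics/d3.png

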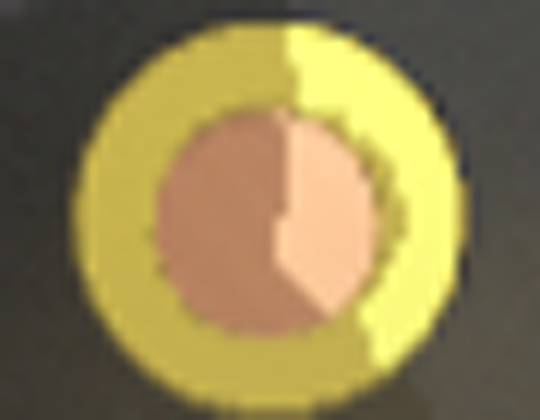

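Emit:
move_arm:
  steps:
    - [-0.008,0,0,0,0,0]
    - [-0.025,0,0,0,0,0]
    - [-0.05,0.001,0,0,0,0]
    - [-0.08,0.0015,0,0,0,0]
    - [-0.11,0.002,0.002,0,0,0]
    - [-0.132,0.002,0.006,0,0,0]
    - [-0.142,0.0023,0.01,0,0,0]
    - [-0.1438,0.0025,0.011,0,0,0]

```text
time_s: 24.57
tool_pos: [439.2, 236.5, 182.6]
ee_rot: [-180.0, 0.3, 14.6]
wrist_force: [0.3, 0.0, -0.4]
width: 85.1
```

Emit:
move_arm:
  steps:
    - [0,0,0,0,0,0]
    - [0,0,0,0,0,0]
    - [0,0,0,0,0,0]
    - [0,0,0,0,0,0]
    - [0,0,0,0,0,0]

```text
time_s: 24.98
tool_pos: [443.3, 237.2, 184.5]
ee_rot: [180.0, -0.0, 14.5]
wrist_force: [-0.6, 0.7, -0.1]
width: 85.5
```

```bash
python3 -c "
from h import *
go(442.8,237.2,110)"
```

```text
t 24.98 pos [443.3 237.2 184.5] rot [ 1.800e+02 -2.000e-02  1.453e+01] F [-0.6  0.7 -0.1] w 85.5 world [ -0.5  -0.  -74.5] TOOL [-0.0005 -0.0001  0.0745] len 74
```

Emit:
move_arm:
  steps:
    - [0,0,0.008,0,0,0]
    - [0,0,0.022,0,0,0]
    - [0,0,0.038,0,0,0]
    - [0,0,0.053,0,0,0]
    - [0,0,0.065,0,0,0]
    - [0,0,0.072,0,0,0]
    - [0,0,0.0745,0,0,0]
    - [0,0,0.0745,0,0,0]

```text
time_s: 25.65
tool_pos: [442.4, 237.0, 109.1]
ee_rot: [-180.0, 0.1, 14.5]
wrist_force: [0.2, 0.5, 0.3]
width: 85.4
```

Emit:
move_arm:
  steps:
    - [0,0,0,0,0,0]
    - [0,0,0,0,0,0]
    - [0,0,0,0,0,0]
    - [0,0,0,0,0,0]

```text
time_s: 25.98
tool_pos: [443.1, 237.2, 110.5]
ee_rot: [-180.0, -0.1, 14.5]
wrist_force: [0.1, 0.0, -0.4]
width: 85.4
```

Emit:
move_arm:
  steps:
    - [0,0,0,0,0,0]
    - [0,0,0,0,0,0]
    - [0,0,0,0,0,0]
    - [0,0,0,0,0,0]
    - [0,0,0,0,0,0]
    - [0,0,0,0,0,0]
    - [0,0,0,0,0,0]
    - [0,0,0,0,0,0]
  hand: 1
  newtons: 40

```text
time_s: 26.65
tool_pos: [442.7, 237.2, 110.0]
ee_rot: [-180.0, -0.0, 14.5]
wrist_force: [-0.5, -0.3, 1.6]
width: 24.7
```

```bash
python3 -c "
from h import *
go(610.8,46.4,190)
c=read_camera('scene');cv2.imwrite('pics/e1.png',cv2.resize(c['pixels'][90:190,240:340],None,fx=6,fy=6,interpolation=cv2.INTER_CUBIC))"
```

```text
t 26.65 pos [442.7 237.2 110. ] rot [-1.800e+02 -1.000e-02  1.454e+01] F [-0.5 -0.3  1.6] w 24.7 world [ 168.1 -190.8   80. ] TOOL [ 0.1148  0.2269 -0.08  ] len 267
```

View pics/e1.png

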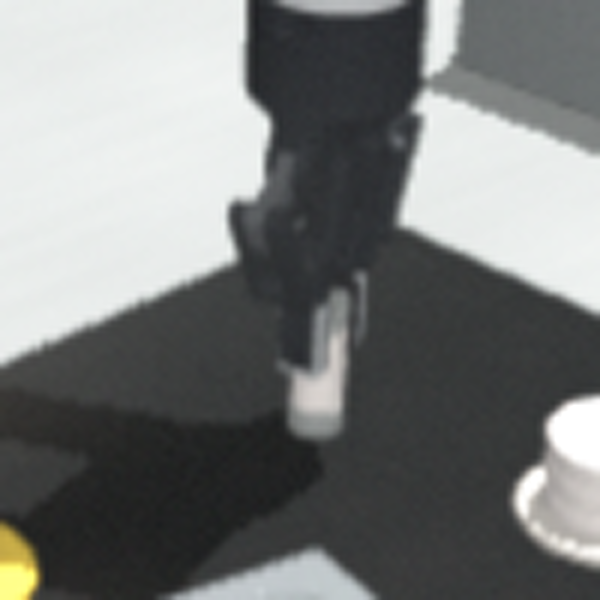

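Emit:
move_arm:
  steps:
    - [0,0,-0.008,0,0,0]
    - [0,0,-0.022,0,0,0]
    - [0,0,-0.04,0,0,0]
    - [0,0,-0.06,0,0,0]
    - [0,0,-0.078,0,0,0]
    - [0,0,-0.09,0,0,0]
    - [0,0,-0.097,0,0,0]
    - [0,0,-0.1,0,0,0]

```text
time_s: 27.37
tool_pos: [443.1, 237.3, 211.3]
ee_rot: [-180.0, -0.1, 14.5]
wrist_force: [1.3, 0.3, -0.7]
width: 24.7
```

Emit:
move_arm:
  steps:
    - [0.004,0.008,0,0,0,0]
    - [0.014,0.028,0,0,0,0]
    - [0.029,0.057,0,0,0,0]
    - [0.045,0.089,0,0,0,0]
    - [0.062,0.123,0,0,0,0]
    - [0.079,0.156,0,0,0,0]
    - [0.095,0.188,0,0,0,0]
    - [0.107,0.211,0,0,0,0]

```text
time_s: 28.03
tool_pos: [600.5, 56.4, 208.5]
ee_rot: [180.0, 0.1, 14.4]
wrist_force: [0.3, 0.1, -0.6]
width: 24.5
```

Emit:
move_arm:
  steps:
    - [0.006,0.012,0,0,0,0]
    - [0.0078,0.0159,0,0,0,0]
    - [0.0078,0.0159,0,0,0,0]
    - [0.0078,0.0159,0,0,0,0]
    - [0.0078,0.0159,0,0,0,0]
    - [0.0078,0.0159,0,0,0,0]
    - [0.0078,0.0159,0,0,0,0]

```text
time_s: 28.62
tool_pos: [610.2, 47.5, 210.0]
ee_rot: [-180.0, -0.0, 14.6]
wrist_force: [0.3, -0.0, -1.0]
width: 24.6
```

```bash
python3 -c "
from h import *
go(610.8,46.4,184)
c=read_camera('scene');cv2.imwrite('pics/e2.png',cv2.resize(c['pixels'][110:230,230:350],None,fx=5,fy=5,interpolation=cv2.INTER_CUBIC))"
```

```text
t 28.62 pos [610.2  47.5 210. ] rot [-179.99   -0.     14.63] F [ 0.3 -0.  -1. ] w 24.6 world [  0.6  -1.1 -26. ] TOOL [0.0003 0.0012 0.026 ] len 26
```

View pics/e2.png

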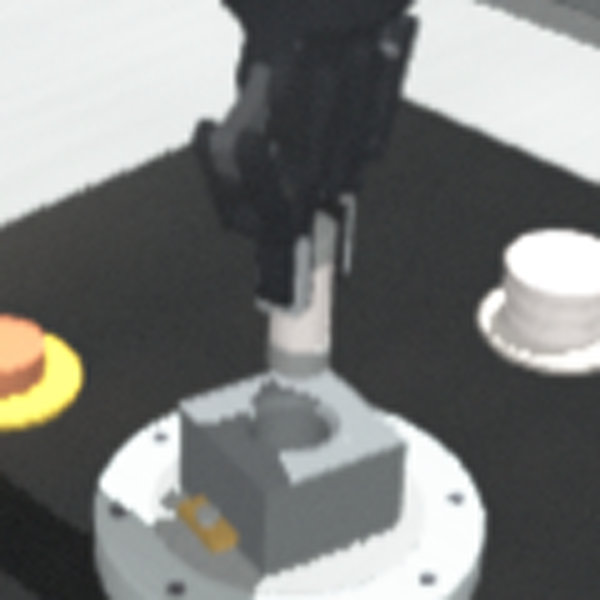

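Emit:
move_arm:
  steps:
    - [0.0003,0.0008,0.005,0,0,0]
    - [0.0003,0.0012,0.012,0,0,0]
    - [0.0003,0.0012,0.019,0,0,0]
    - [0.0003,0.0012,0.023,0,0,0]
    - [0.0003,0.0012,0.025,0,0,0]
    - [0.0003,0.0012,0.025,0,0,0]
    - [0.0003,0.0012,0.025,0,0,0]

```text
time_s: 29.25
tool_pos: [611.3, 45.2, 184.7]
ee_rot: [-180.0, 0.0, 14.5]
wrist_force: [0.6, -0.4, -1.2]
width: 24.9
```

```bash
python3 -c "
from h import *
go(610.8,46.4,150)
c=read_camera('scene');cv2.imwrite('pics/e3.png',cv2.resize(c['pixels'][150:220,255:325],None,fx=8,fy=8,interpolation=cv2.INTER_CUBIC))"
```

```text
t 29.25 pos [611.3  45.2 184.7] rot [-1.7999e+02  2.0000e-02  1.4530e+01] F [ 0.6 -0.4 -1.2] w 24.9 world [ -0.5   1.2 -34.7] TOOL [-0.0002 -0.0013  0.0347] len 35
```

View pics/e3.png

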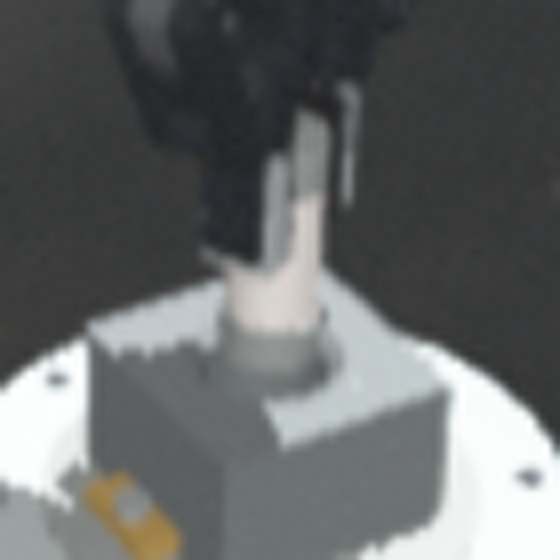

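Emit:
move_arm:
  steps:
    - [-0.0002,-0.001,0.003,0,0,0]
    - [-0.0002,-0.001,0.007,0,0,0]
    - [-0.0002,-0.001,0.011,0,0,0]
    - [-0.0002,-0.001,0.015,0,0,0]
    - [-0.0002,-0.001,0.019,0,0,0]
    - [-0.0002,-0.001,0.022,0,0,0]
    - [-0.0002,-0.001,0.022,0,0,0]

```text
time_s: 29.88
tool_pos: [610.4, 46.2, 161.8]
ee_rot: [-180.0, 0.1, 14.5]
wrist_force: [-0.7, 0.6, -0.5]
width: 24.8
```

Emit:
move_arm:
  steps:
    - [0,0,0.003,0,0,0]
    - [0,0,0.006,0,0,0]
    - [0,0,0.009,0,0,0]
    - [0,0,0.0105,0,0,0]
    - [0,0,0.0115,0,0,0]
    - [0,0,0.0115,0,0,0]
    - [0,0,0.0115,0,0,0]

```text
time_s: 30.47
tool_pos: [610.9, 46.1, 151.4]
ee_rot: [180.0, -0.0, 14.5]
wrist_force: [0.0, -0.4, -1.1]
width: 24.9
```

Emit:
move_arm:
  steps:
    - [0,0,0.0004,0,0,0]
    - [0,0,0.0008,0,0,0]
    - [0,0,0.001,0,0,0]
    - [0,0,0.001,0,0,0]

```text
time_s: 30.8
tool_pos: [610.9, 46.2, 150.4]
ee_rot: [180.0, -0.0, 14.5]
wrist_force: [0.8, -0.3, -0.5]
width: 24.7
```

Emit:
move_arm:
  steps:
    - [0,0,0.0004,0,0,0]
    - [0,0,0.0008,0,0,0]
    - [0,0,0.001,0,0,0]
    - [0,0,0.001,0,0,0]

```text
time_s: 31.13
tool_pos: [611.1, 46.2, 150.0]
ee_rot: [180.0, -0.0, 14.5]
wrist_force: [-1.7, -0.4, 4.5]
width: 24.7
```

Emit:
move_arm:
  steps:
    - [0,0,0,0,0,0]
    - [0,0,0,0,0,0]
    - [0,0,0,0,0,0]
    - [0,0,0,0,0,0]
    - [0,0,0,0,0,0]
    - [0,0,0,0,0,0]
  hand: -1

```text
time_s: 31.63
tool_pos: [610.9, 46.1, 149.3]
ee_rot: [-180.0, 0.0, 14.5]
wrist_force: [-0.4, -0.0, -0.1]
width: 85.1
```

Emit:
move_arm:
  steps:
    - [0,0,-0.01,0,0,0]
    - [0,0,-0.025,0,0,0]
    - [0,0,-0.045,0,0,0]
    - [0,0,-0.07,0,0,0]
    - [0,0,-0.095,0,0,0]
    - [0,0,-0.12,0,0,0]
    - [0,0,-0.135,0,0,0]
    - [0,0,-0.14,0,0,0]

```text
time_s: 32.3
tool_pos: [612.3, 46.0, 294.0]
ee_rot: [179.9, -0.3, 14.6]
wrist_force: [0.3, -0.1, 0.8]
width: 85.0
```

Emit:
move_arm:
  steps:
    - [-0.01,0.01,0,0,0,0]
    - [-0.03,0.03,0,0,0,0]
    - [-0.055,0.055,0,0,0,0]
    - [-0.08,0.08,0,0,0,0]
    - [-0.105,0.105,0,0,0,0]
    - [-0.13,0.13,0,0,0,0]
    - [-0.145,0.145,0,0,0,0]
    - [-0.15,0.15,0,0,0,0]

```text
time_s: 32.97
tool_pos: [500.8, -139.3, 288.0]
ee_rot: [-179.9, 0.2, 14.4]
wrist_force: [0.4, 0.0, 0.1]
width: 85.5
```

```bash
python3 -c "
from h import *
go(0,0,0)
c=read_camera('scene');t=read_camera('top')
cv2.imwrite('pics/f1.png',cv2.resize(c['pixels'][120:310,90:410],None,fx=2.5,fy=2.5,interpolation=cv2.INTER_CUBIC))
cv2.imwrite('pics/f2.png',cv2.resize(t['pixels'][60:310,90:430],None,fx=2.3,fy=2.3,interpolation=cv2.INTER_CUBIC))
cv2.imwrite('pics/f3.png',np.hstack([cv2.resize(c['pixels'][160:220,255:325],(560,480),interpolation=cv2.INTER_CUBIC)]))
"
```

```text
t 32.97 pos [ 500.8 -139.3  288. ] rot [-1.7994e+02  1.6000e-01  1.4350e+01] F [0.4 0.  0.1] w 85.5 world [-500.8  139.3 -288. ] TOOL [-0.4499 -0.2588  0.2895] len 594
```

View pics/f1.png

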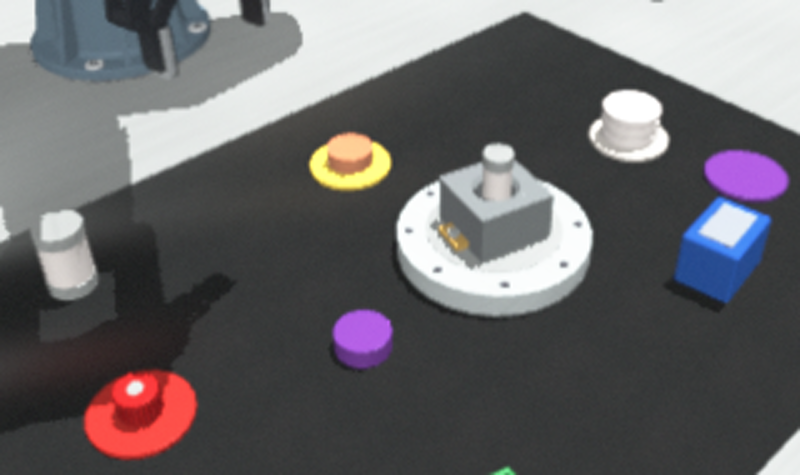

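View pics/f2.png

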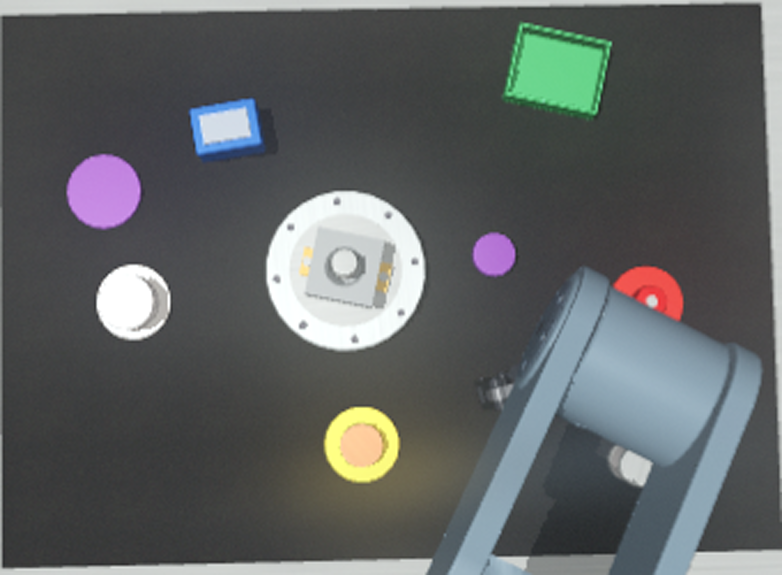

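View pics/f3.png

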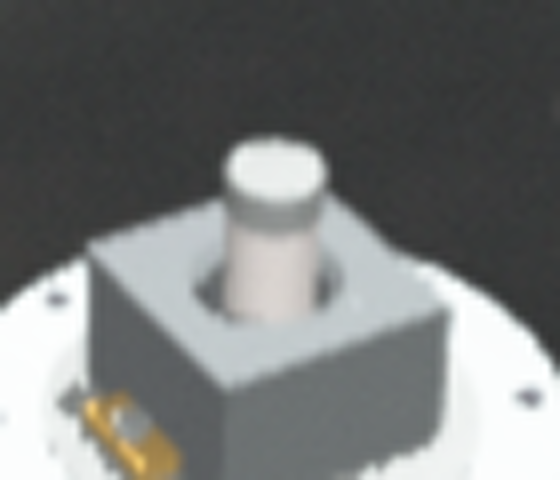

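```bash
python3 -c "
from h import *
t=read_camera('top');c=read_camera('scene')
print(cast(t,[(144.9,191.4)],41))
print('fuse top',cast(t,[((344+.5)/2.3+89.5,(260+.5)/2.3+59.5)],105),cast(c,[(254.6+276/8,159.6+171/8)],105))
print(sensors.get_obs()['qvel'].round(2)); print(finish_job())"
```

```text
[[578.04653136 275.04724468]]
fuse top [[613.12074246  45.97179639]] [[611.0829772   47.35259393]]
[ 1.26  0.21 -0.55 -0.11  0.09 -0.  ]
the job is handed in; nothing more can be done
None
```

The job is done and handed in after about 33 s of the 99 s allowed. I took the stack apart from the top in the order asked and stood the slim fuse in the holder's bore.

| Piece | Target | Last check | Off target |
|---|---|---|---|
| Red knob | red pad | standing flat | about 2 mm |
| Copper disc | yellow pad | lying flat | about 1 mm |
| Porcelain insulator | white pad | standing flat | about 3 mm by a rough pixel reading; its released position agreed with the pad centre to within 1 mm |
| Slim fuse | holder bore | upright, fully home | within 3 mm of the bore centre, by two views |

- **Insulator:** it was set down with about 4 N of contact.
- **Slim fuse:** it bottomed out with its underside at z = 40 mm, as the drawing requires, at about 4.5 N.
- **Disagreements:** the two cameras differed by 1–3 mm throughout, about what the calibration allows, so I followed the top view more closely. While gripping the three stacked pieces I saw 5–6 N of upward force on the wrist.
- **Left alone:** the fat fuse, the relay box and the purple look-alikes were not touched and stand as they were in the last pictures. Nothing fell.

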